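# Charge the mill jar and weigh the empty cup

## Task

Pick up the aluminium cup of grinding balls standing under the boom of the stand, carry it to the bench mill with all the balls still in it, and pour all seven balls into the open steel grinding jar. Then gently stand the emptied cup upright near the middle of the balance pan and let it go. Leave the other things on the bench where they are.

Things in the scene. Friction and masses are not known exactly. Their poses are not given: they have to be found in the camera images.
- cup: Open aluminium cup with the balls. Flared, 52 mm wide at the foot, 74 mm at the rim, 85 mm tall, wall 3.5 mm, floor 5 mm, 70 g. Two flat black grip pads, 28 mm wide, 18 to 52 mm up, face +x and -x, 66 mm over both. Origin: centre of its underside; z: its axis, to the mouth. It stands on the bench under the boom: within 20 mm in x, 12 mm in y, 0.2 rad in yaw of the stand's origin.
- cup_mouth (a point): Centre of the cup's rim, on its axis 85 mm above the underside.
- boom_stand: Fixed stand whose level boom (14 mm thick, axis 235 mm up, x = -75 to +186 mm) passes over the cup, so a gripper pointing straight down is blocked; come in slantwise from its right (-y) side. The boom points roughly at the robot (-x); post, 14 mm, at x = +170 mm with a 32 mm clamp; foot x = +120 to +250, y = -55 to +55, 14 mm tall. Origin: on the bench under the boom.
- jar_mouth (a point): Centre of the mouth of the open, upright steel grinding jar, at rim height, 102 mm above the bench. Outer diameter 110 mm, inner 100 mm, inner depth 64 mm.
- mill: Fixed bench mill that carries the jar. Origin: on the bench straight below the jar's centre. Grey base plate 170 x 170 x 30 mm centred there; a white housing 95 mm tall (knob to 107 mm) fills x = +78 to +152 mm, y = -85 to +85 mm; two clamp knobs, 22 mm wide, tops at 80 mm, stand at y = -68 and +68 mm.
- pan (a point): Centre of the top of the balance's round steel pan, 78 mm above the bench; pan diameter 130 mm.
- balance: Fixed white balance under the pan. Origin: on the bench straight below the pan's centre. 180 mm wide (y), x = -140 to +90 mm; 66 mm tall, with a 40 mm low display and keypad at its -x end.
- ball1: One of seven equal white ceramic grinding balls, 22 mm diameter, 34 g, at first in the cup. Origin: its centre.
- ball2: One of seven equal white ceramic grinding balls, 22 mm diameter, 34 g, at first in the cup. Origin: its centre.
- ball3: One of seven equal white ceramic grinding balls, 22 mm diameter, 34 g, at first in the cup. Origin: its centre.
- ball4: One of seven equal white ceramic grinding balls, 22 mm diameter, 34 g, at first in the cup. Origin: its centre.
- ball5: One of seven equal white ceramic grinding balls, 22 mm diameter, 34 g, at first in the cup. Origin: its centre.
- ball6: One of seven equal white ceramic grinding balls, 22 mm diameter, 34 g, at first in the cup. Origin: its centre.
- ball7: One of seven equal white ceramic grinding balls, 22 mm diameter, 34 g, at first in the cup. Origin: its centre.
- bottle: Bystander, not to be disturbed: closed clear bottle with an orange cap, 70 mm diameter, 150 mm tall. Origin: centre of its underside.
- beaker: Bystander, not to be disturbed: empty clear glass beaker, 72 mm across the mouth, 95 mm tall. Origin: centre of its underside.
- sample_jar: Bystander, not to be disturbed: small closed jar with a black cap, 54 mm diameter, 65 mm tall, to the left of the cup. Origin: centre of its underside.

How it is judged:
By the outcome, as a careful person would: the job done as asked, in the order asked, and still so for the second after the job is handed in, with the robot touching nothing.
It also fails if it takes over 61 s, if anything falls off the work surface, if the arm or the gripper's body presses on something with over 40 N, if the wrist force passes 120 N, or if a joint passes its speed limit or range.

## Robot

A 7-joint arm with a two-finger parallel gripper is mounted at the origin on the work surface. World frame = base frame: x ahead of the robot, y to its left, z up, the work surface at z = 0. Lengths are in m, angles in rad, forces in N, time in s.
With the tool pointing down it reaches from about 0.35 to 0.9 m from the base axis. Payload 19.9 kg.
Tool frame: the origin (TCP) lies between the finger pads; the fingertips stand 17 mm ahead of it and the grasp point (between the pads) lies 2 mm behind it; z points along the fingers, y is the line along which they close (so a half turn about z gives the same grasp; the last joint's range is limited). The gripper opens to 85 mm and grips with 20 to 120 N. Pads are 22 mm wide; open, the fingers measure 114 mm over their backs; the gripper's body (76 mm by 85 mm) begins 54 mm behind the grasp point. The pads swing forward as they close: fully open they stand 13 mm farther back than shut.
Start: joints at [1.306, 0.417, -0.01, 1.614, 0.005, 1.111, -0.053], TCP at [0.139, -0.609, 0.248] pointing down, gripper open.
Joint ranges: [-2.81, 2.81], [-0.39, 2.02], [-1.27, 1.25], [0.06, 2.57], [-1.19, 4.33], [0.19, 2], [-2.82, 2.82]. Speed limits (rad/s): [1.89, 1.89, 2.39, 2.39, 3.01, 3.01, 3.01].

## Interface

Orientations are given as a unit quaternion [x, y, z, w].
In Python, from bench import env gives the robot as it stands.
- The arm moves only by the tool move_arm, never from a script. Its argument "series" is a list of rows, each a list of 5 numbers: the shift along the tool's x, y, z normalised to -1 to 1, where 1 is 40 cm, then the turn about the tool's z normalised to -1 to 1, where 1 is pi/4 rad, then the opening, from -1 (shut) to 1 (fully open). A call has 1 to 8 rows; each row is the pose to reach, as a shift and turn from the pose commanded when the call began, along the tool's axes at that moment; what a row does not reach only later rows make up. A row lasts 1/10 s, in which the tool goes at most 50 mm and 8.59 degrees, less where a joint would pass 70% of its speed; a pose out of reach is approached as far as the arm can. A call with a number of a shift or a turn outside -1 to 1 is refused whole. A call with a gripper value outside its range is refused whole. The fingers move at their own pace and stop on an object; the grip force is fixed at half the most. Time passes only in rows, so rows that repeat a pose let the fingers close. It gives the time, the measured TCP pose, the force, the opening and the grip force at its end, in the units of the state.
- env.read_state(): the state, without advancing time (a new reading comes with each control period).
- env.get_image(name): name is "scene" or "top"; returns a dict with "frame" (384x512x3 uint8, red, green, blue), "z_map" (384x512 float32, m along the optical axis (not along the pixel's ray), 0 where there is no reading), "fx", "fy", "cx", "cy" (pixels), "dist" ([k1, k2, p1, p2, k3] as OpenCV has them; the pictures are not rectified), "view" (4x4, takes a point from world to camera coordinates). Camera axes: x right, y down, z forward; pixel columns grow to the right and rows downward; lengths in m; the calibration is good to about 2 mm. A picture is of the moment at which its call begins.
- env.close_job(): hands the job in; it is judged then, once.
Trained networks look in a picture, given as the dict that the camera call returned (one of the last four; its "shot" number tells which), for a name from the list of things; names that differ only in an ending like _2 or _b are one class to them, and where a whole thing is asked for, a point or a joint stands for the part that bears it (a point fixed in the world has none). Each returns a list of dicts, best first, with "p" (0 to 1); they miss things now and then, are a little off and sometimes report something else, mostly with a low value. They report only what shows in the picture. A call takes as long as a camera call.
- env.look_for(name, picture): "uv" ([column, row] in pixels, amid what is visible of it).
The state is a dict: "t": time; "q": joint angles; "joint_velocities": joint speeds; "joint_efforts": joint torques, N m; "tcp_pos": TCP position; "tool_rot": TCP orientation; "wrist_force": force on the tool from outside, world axes, zero at the start; "torque": the same for the moment, N m; "opening": finger opening in m; "grasp_force": force on a finger pad.
Only numpy, scipy, OpenCV 4.12 (cv2) and the standard library are available. Lean on these libraries where they do the work, as an engineer would, in place of code of your own. Each camera call takes 0.05 s, during which the arm holds its last target. There are 200 camera calls.

## Working session

There is one attempt and no reset: what is moved stays moved. The work goes in short steps, Python scripts to look and compute and a tool call to move; the robot and the scene stay as the last step left them, time stands still between calls to the robot, and variables do not carry over. Pictures are saved under pics/ and viewed, at most 10 in all, crops included, and the job is handed in when it is done.

Besides the shell and the picture viewer there is one more tool, called after "Call:" as a command line: name --pt "numbers of a row" for each row, then --argument value for the rest. move_arm: Moves the arm, as the interface text tells. Its arguments: {"type":"object","properties":{"series":{"type":"array"}},"required":["series"]}

```bash
ls; mkdir -p pics; cat > h.py <<'E'
import numpy as np, cv2
from bench import env
def pix2w(im,uv,z=None):
    K=np.array([[im["fx"],0,im["cx"]],[0,im["fy"],im["cy"]],[0,0,1.]])
    n=cv2.undistortPoints(np.array([[uv]],float),K,np.array(im["dist"],float))[0,0]
    V=np.linalg.inv(np.array(im["view"])); d=V[:3,:3]@np.array([n[0],n[1],1.]); o=V[:3,3]
    if z is None:
        u,v=map(int,np.round(uv)); p=im["z_map"][max(v-1,0):v+2,max(u-1,0):u+2]; p=p[p>0]; s=np.median(p) if len(p) else np.nan
    else: s=(z-o[2])/d[2]
    return o+s*d
def cloud(im):
    h,w=im["z_map"].shape
    K=np.array([[im["fx"],0,im["cx"]],[0,im["fy"],im["cy"]],[0,0,1.]])
    g=np.stack(np.meshgrid(np.arange(w),np.arange(h)),-1).reshape(-1,1,2).astype(float)
    n=cv2.undistortPoints(g,K,np.array(im["dist"],float))[:,0]
    z=im["z_map"].reshape(-1,1); V=np.linalg.inv(np.array(im["view"]))
    P=(np.c_[n,np.ones(len(n))]*z)@V[:3,:3].T+V[:3,3]
    P[z[:,0]<=0]=np.nan
    return P.reshape(h,w,3)
def save(im,name): cv2.imwrite("pics/"+name,im["frame"][:,:,::-1])
E
python3 - <<'E'
from h import *
np.set_printoptions(precision=3,suppress=True)
s=env.read_state(); print({k:np.round(v,3) for k,v in s.items()})
ims={n:env.get_image(n) for n in("scene","top")}
for n,im in ims.items():
    save(im,n+"0.png"); np.savez("/tmp/"+n+"0.npz",**im); print(n,np.linalg.inv(np.array(im["view"])),im["fx"])
    for o in["cup","cup_mouth","boom_stand","jar_mouth","mill","pan","balance","bottle","beaker","sample_jar","ball1"]:
        for r in env.look_for(o,im)[:2]: print(n,o,np.round(r["uv"],1),round(r["p"],2),pix2w(im,r["uv"]))
cv2.imwrite("pics/both0.png",np.hstack([cv2.resize(ims[n]["frame"][:,:,::-1],(512,384)) for n in ims])[:, :1024])
print(env.read_state()["t"])
E
```

```text
pics
{'t': np.float64(0.0), 'q': array([ 1.306,  0.418, -0.01 ,  1.614,  0.005,  1.111, -0.053]), 'joint_velocities': array([ 0.002,  0.002,  0.   ,  0.002, -0.   , -0.   , -0.   ]), 'joint_efforts': array([  0.001, -86.445,   0.679, -43.489,   0.019,   0.007,  -0.   ]), 'tcp_pos': array([ 0.139, -0.609,  0.248]), 'tool_rot': array([ 0.994,  0.112, -0.   , -0.001]), 'wrist_force': array([-0.248,  0.02 , -0.602]), 'torque': array([0.06 , 0.   , 0.023]), 'grasp_force': np.float64(0.0), 'opening': np.float64(0.085)}
scene [[-0.774  0.412 -0.48   1.197]
 [ 0.633  0.494 -0.596  0.785]
 [-0.008 -0.766 -0.643  0.924]
 [ 0.     0.     0.     1.   ]] 470.05995247367866
scene cup [350.4 249.9] 0.71 [0.514 0.337 0.056]
scene cup_mouth [349.5 247.5] 0.87 [0.513 0.332 0.061]
scene boom_stand [370.6 313.1] 0.94 [0.594 0.479 0.016]
scene boom_stand [348.4 245.4] 0.24 [0.493 0.314 0.039]
scene jar_mouth [215.4 197.7] 0.61 [ 0.652 -0.04   0.051]
scene mill [220.8 200.5] 0.61 [ 0.65  -0.017  0.055]
scene pan [195.4 133.1] 0.63 [ 0.528 -0.319  0.072]
scene balance [193.8 129.9] 0.63 [ 0.526 -0.33   0.0
[... 355 characters left out ...]
-0.088 -0.996  1.06 ]
 [ 0.     0.     0.     1.   ]] 371.74573934156206
top cup_mouth [152.9 213.3] 0.54 [0.519 0.35  0.023]
top boom_stand [106.6 177.9] 0.67 [0.613 0.478 0.048]
top jar_mouth [290.9 169.5] 0.65 [ 0.649 -0.033  0.041]
top mill [119.1 239.1] 0.68 [0.446 0.427 0.066]
top mill [294.8 175.1] 0.59 [ 0.634 -0.044  0.039]
top pan [415.1 233.2] 0.84 [ 0.481 -0.366  0.079]
top balance [413.4 228.7] 0.85 [ 0.493 -0.361  0.078]
top balance [292.9 176.9] 0.26 [ 0.629 -0.039  0.037]
top bottle [209.4 133.9] 0.88 [0.726 0.186 0.116]
top beaker [361.  137.8] 0.7 [ 0.752 -0.238  0.012]
top sample_jar [117.4 237.4] 0.9 [0.45  0.432 0.065]
top ball1 [157.6 216.5] 0.36 [0.51  0.327 0.057]
1.2
```

View pics/scene0.png

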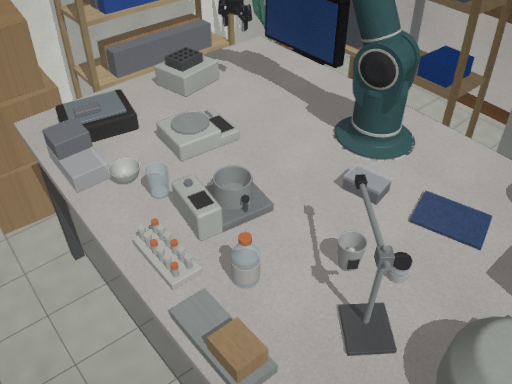

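View pics/top0.png

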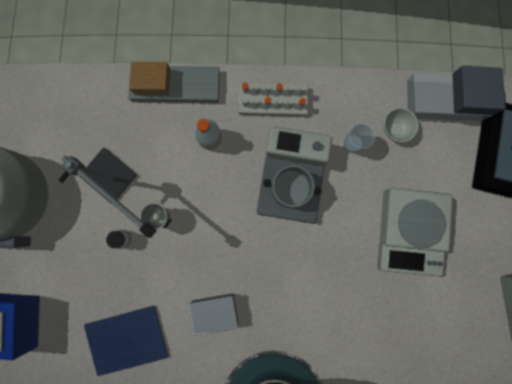

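Call:
move_arm --pt "0 0 -1 0 1" --pt "0 0 -1 0 1" --pt "0 0 -1 0 1" --pt "0 0 -1 0 1" --pt "0 0 -1 0 1" --pt "0 0 -1 0 1" --pt "0 0 -1 0 1" --pt "0 0 -1 0 1"

```text
t: 2.0
tcp_pos: [0.1385, -0.6087, 0.6486]
tool_rot: [0.994, 0.112, 0.0, 0.001]
wrist_force: [-0.5, 0.2, 1.0]
opening: 0.0851
grasp_force: 0.0
```

Call:
move_arm --pt "0 0 -0.8 0 1" --pt "0 0 -0.8 0 1" --pt "0 0 -0.8 0 1" --pt "0 0 -0.8 0 1" --pt "0 0 -0.8 0 1" --pt "0 0 -0.8 0 1" --pt "0 0 -0.8 0 1" --pt "0 0 -0.8 0 1"

```text
t: 2.8
tcp_pos: [0.1257, -0.5526, 0.7046]
tool_rot: [0.993, 0.112, 0.003, 0.029]
wrist_force: [0.1, -1.1, -1.0]
opening: 0.0856
grasp_force: 0.0
```

```bash
python3 -c "
from h import *
s=env.read_state(); print({k:np.round(v,3) for k,v in s.items()})"
```

```text
{'t': np.float64(2.8), 'q': array([ 1.128e+00,  2.740e-01,  2.640e-01,  8.130e-01, -8.000e-02,
        2.003e+00, -2.000e-03]), 'joint_velocities': array([-0.035, -0.057,  0.023,  0.055,  0.01 , -0.   , -0.004]), 'joint_efforts': array([ 3.8800e-01, -7.0034e+01,  2.8680e+00, -4.3269e+01,  2.5000e-02,
       -2.6300e-01, -1.0000e-02]), 'tcp_pos': array([ 0.126, -0.553,  0.705]), 'tool_rot': array([0.993, 0.112, 0.003, 0.029]), 'wrist_force': array([ 0.074, -1.146, -0.97 ]), 'torque': array([0.045, 0.045, 0.021]), 'grasp_force': np.float64(0.0), 'opening': np.float64(0.086)}
```

Call:
move_arm --pt "0 0 0.25 0 1" --pt "0 0 0.25 0 1" --pt "0 0 0.25 0 1"

```text
t: 3.1
tcp_pos: [0.1271, -0.5572, 0.5975]
tool_rot: [0.993, 0.112, 0.002, 0.023]
wrist_force: [0.5, 0.7, 0.1]
opening: 0.0854
grasp_force: 0.0
```

```bash
python3 -c "
from h import *
s=env.read_state(); print({k:np.round(v,3) for k,v in s.items()})"
```

```text
{'t': np.float64(3.1), 'q': array([ 1.099,  0.2  ,  0.251,  1.148, -0.05 ,  1.753, -0.013]), 'joint_velocities': array([ 0.002, -0.004,  0.003, -0.214, -0.011,  0.075,  0.003]), 'joint_efforts': array([  1.034, -77.628,   3.777, -44.038,   0.463,  -3.159,  -0.143]), 'tcp_pos': array([ 0.127, -0.557,  0.598]), 'tool_rot': array([0.993, 0.112, 0.002, 0.023]), 'wrist_force': array([0.467, 0.717, 0.095]), 'torque': array([0.092, 0.009, 0.005]), 'grasp_force': np.float64(0.0), 'opening': np.float64(0.085)}
```

```bash
python3 - <<'E'
import h; from h import *
np.set_printoptions(precision=4,suppress=True)
ims={n:dict(np.load(f"/tmp/{n}0.npz")) for n in("scene","top")}
C={n:cloud(im) for n,im in ims.items()}
A=np.concatenate([c.reshape(-1,3) for c in C.values()]); A=A[np.isfinite(A).all(1)]
def near(P,c,r): return P[np.hypot(P[:,0]-c[0],P[:,1]-c[1])<r]
for n in C:
    P=C[n].reshape(-1,3); P=P[np.isfinite(P).all(1)]
    B=near(P,(.55,.4),.3)
    b=B[(B[:,2]>.215)&(B[:,2]<.26)]; 
    if len(b)>20:
        m=b.mean(0); u,s,v=np.linalg.svd(b[:,:2]-m[:2]); d=v[0]*np.sign(v[0,1]); t=(b[:,:2]-m[:2])@d
        print(n,"boom",len(b),m,d,np.degrees(np.arctan2(d[1],d[0])),"ends",m[:2]+d*np.percentile(t,1),m[:2]+d*np.percentile(t,99),b[:,2].max())
    def fit(b):
        (x,y),r=cv2.minEnclosingCircle(b[:,:2].astype(np.float32)); return b[:,:2].mean(0),(x,y,r),len(b)
    print(n,"cup rim",fit(x) if len(x:=(lambda b:b[(b[:,2]>.078)&(b[:,2]<.092)])(near(P,(.515,.335),.06))) else 0)
    print(n,"jar rim",fit(x) if len(x:=(lambda b:b[(b[:,2]>.096)&(b[:,2]<.108)])(near(P,(.635,-.04),.07))) else 0)
    print(n,"pan",fit(x) if len(x:=(lambda b:b[(b[:,2]>.072)&(b[:,2]<.084)])(near(P,(.49,-.36),.1))) else 0)
    f=P[(P[:,2]<.02)&(P[:,2]>.009)]; f=near(f,(.62,.48),.12)
    if len(f): print(n,"foot",cv2.minAreaRect(f[:,:2].astype(np.float32)))
    for z in(.1,.3,.5,.8):
        Q=P[(P[:,2]>z)&(np.hypot(P[:,0],P[:,1])>.2)]; az=np.degrees(np.arctan2(Q[:,1],Q[:,0]))
        print(n,"z>",z,{a:round(float(np.hypot(*Q[(az>=a)&(az<a+15)][:,:2].T).min()),2) for a in range(-180,180,15) if ((az>=a)&(az<a+15)).sum()>5})
E
```

```text
scene boom 1055 [0.5738 0.4275 0.2421] [0.5969 0.8023] 53.35440544796757 ends [0.4734 0.2927] [0.6342 0.5088] 0.2598746608464446
scene cup rim (array([0.5096, 0.3327]), (0.5102337002754211, 0.3364037573337555, 0.03902670741081238), 175)
scene jar rim (array([ 0.6488, -0.038 ]), (0.6353715658187866, -0.03948868811130524, 0.06966990977525711), 249)
scene pan (array([ 0.5106, -0.3776]), (0.5111680626869202, -0.38071051239967346, 0.06969558447599411), 659)
scene foot ((0.6274840235710144, 0.4958409070968628), (0.13339552283287048, 0.11156381666660309), 52.31709289550781)
scene z> 0.1 {-180: 0.75, -165: 0.79, -135: 0.6, -120: 0.68, -105: 1.41, -90: 0.54, -75: 0.59, -60: 1.52, -45: 0.95, -30: 0.74, -15: 0.54, 0: 0.56, 15: 0.74, 30: 0.55, 45: 0.85}
scene z> 0.3 {-180: 0.75, -90: 0.54, -75: 0.59}
scene z> 0.5 {}
scene z> 0.8 {}
top boom 1040 [0.5564 0.4038 0.2425] [0.5972 0.8021] 53.330144975886455 ends [0.4693 0.2868] [0.63   0.5027] 0.25999321348144844
top cup rim (array([0.5186, 0.3304]), (0.5111777782440186, 0.3312031030654907, 0.036712415516376495), 101)
top jar rim (array([ 0.652 , -0.0415]), (0.6353896260261536, -0.03942360356450081, 0.06976956129074097), 240)
top pan (array([ 0.5089, -0.3842]), (0.5098534226417542, -0.37996068596839905, 0.07062183320522308), 1784)
top foot ((0.6262438297271729, 0.49257177114486694), (0.13243740797042847, 0.11077438294887543), 52.38993453979492)
top z> 0.1 {-45: 0.95, -30: 0.98, -15: 0.55, 0: 0.56, 15: 0.74, 30: 0.54, 45: 0.84, 60: 0.7, 75: 0.69}
top z> 0.3 {}
top z> 0.5 {}
top z> 0.8 {}
```

```bash
cat >> h.py <<'E'
from scipy.spatial.transform import Rotation as R
import json,os
np.set_printoptions(precision=3,suppress=True)
def st(show=True):
    s=env.read_state()
    d=dict(t=float(s["t"]),q=[float(v) for v in s["q"]],p=[float(v) for v in s["tcp_pos"]],r=[float(v) for v in s["tool_rot"]])
    open("log.jsonl","a").write(json.dumps(d)+"\n")
    M=R.from_quat(d["r"]).as_matrix(); z=M[:,2]
    if show:
        print("t%.2f"%d["t"],"q",np.array(d["q"]),"p",np.array(d["p"]),"tilt %.1f az %.1f"%(np.degrees(np.arccos(-z[2])),np.degrees(np.arctan2(z[1],z[0]))),"x",M[:,0],"y",M[:,1],"F",np.array(s["wrist_force"]),"open %.4f g %.1f"%(s["opening"],s["grasp_force"]))
    return np.array(d["p"]),M
def plan(legs,p=None,M=None):
    """legs: (world target, turn deg) -> normalised row per call"""
    if p is None: p,M=st()
    for tgt,turn in legs:
        s=M.T@(np.array(tgt)-p)/.4
        print(np.round(s,3),"turn",round(turn/45,3),"rows",np.linalg.norm(s)*.4/.05)
        p=np.array(tgt); M=M@R.from_euler("z",turn,degrees=True).as_matrix()
E
python3 -c "
from h import *
plan([((.42,-.3,.6),-30),((.5,0,.6),-25),((.42,.3,.6),-25),((.12,.48,.6),-25),((-.15,.42,.6),-20),((-.33,.26,.63),-5)])"
```

```text
t3.10 q [ 1.099  0.2    0.251  1.148 -0.05   1.753 -0.013] p [ 0.127 -0.557  0.598] tilt 2.7 az -77.7 x [ 0.975  0.222 -0.   ] y [ 0.222 -0.974  0.047] F [0.467 0.717 0.095] open 0.0854 g 0.0
[ 0.857 -0.463 -0.028] turn -0.667 rows 7.7964018101708925
[ 0.656 -0.413 -0.032] turn -0.556 rows 6.209669878504012
[ 0.618 -0.468 -0.036] turn -0.556 rows 6.209669878504012
[ 0.486 -0.727 -0.028] turn -0.556 rows 6.9971422738143625
[ 0.183 -0.667  0.   ] turn -0.444 rows 5.531726674375735
[ 0.062 -0.6   -0.061] turn -0.111 rows 4.85386443980464
```

Call:
move_arm --pt "0.86 -0.46 -0.03 -0.667 1" --pt "0.86 -0.46 -0.03 -0.667 1" --pt "0.86 -0.46 -0.03 -0.667 1" --pt "0.86 -0.46 -0.03 -0.667 1" --pt "0.86 -0.46 -0.03 -0.667 1" --pt "0.86 -0.46 -0.03 -0.667 1" --pt "0.86 -0.46 -0.03 -0.667 1"

```text
t: 3.8
tcp_pos: [0.3926, -0.3277, 0.6096]
tool_rot: [0.931, 0.365, -0.003, 0.031]
wrist_force: [0.2, -1.1, 0.9]
opening: 0.0855
grasp_force: 0.0
```

Call:
move_arm --pt "0.656 -0.413 -0.03 -0.556 1" --pt "0.656 -0.413 -0.03 -0.556 1" --pt "0.656 -0.413 -0.03 -0.556 1" --pt "0.656 -0.413 -0.03 -0.556 1" --pt "0.656 -0.413 -0.03 -0.556 1" --pt "0.656 -0.413 -0.03 -0.556 1"

```text
t: 4.4
tcp_pos: [0.4691, -0.0373, 0.6053]
tool_rot: [0.83, 0.557, -0.009, 0.029]
wrist_force: [1.3, -0.8, 0.3]
opening: 0.0854
grasp_force: 0.0
```

Call:
move_arm --pt "0.62 -0.47 -0.035 -0.556 1" --pt "0.62 -0.47 -0.035 -0.556 1" --pt "0.62 -0.47 -0.035 -0.556 1" --pt "0.62 -0.47 -0.035 -0.556 1" --pt "0.62 -0.47 -0.035 -0.556 1" --pt "0.62 -0.47 -0.035 -0.556 1"

```text
t: 5.0
tcp_pos: [0.3904, 0.2523, 0.6009]
tool_rot: [0.689, 0.724, -0.014, 0.025]
wrist_force: [1.9, 0.0, 0.1]
opening: 0.0852
grasp_force: 0.0
```

```bash
python3 -c "
from h import *
plan([((.12,.48,.6),-25),((-.15,.42,.6),-20),((-.33,.26,.63),-5)])"
```

```text
t5.00 q [ 0.036  0.051 -0.747  1.316  0.09   1.811 -0.641] p [0.39  0.252 0.601] tilt 3.3 az -73.4 x [-0.048  0.997 -0.056] y [0.999 0.049 0.014] F [1.927 0.022 0.142] open 0.0852 g 0.0
[ 0.6   -0.647 -0.04 ] turn -0.556 rows 7.070085429586746
[ 0.182 -0.667 -0.003] turn -0.444 rows 5.531726674375734
[ 0.061 -0.601 -0.06 ] turn -0.111 rows 4.853864439804638
```

Call:
move_arm --pt "0.6 -0.65 -0.04 -0.556 1" --pt "0.6 -0.65 -0.04 -0.556 1" --pt "0.6 -0.65 -0.04 -0.556 1" --pt "0.6 -0.65 -0.04 -0.556 1" --pt "0.6 -0.65 -0.04 -0.556 1" --pt "0.6 -0.65 -0.04 -0.556 1" --pt "0.6 -0.65 -0.04 -0.556 1" --pt "0.6 -0.65 -0.04 -0.556 1"

```text
t: 5.8
tcp_pos: [0.1142, 0.4802, 0.5991]
tool_rot: [0.512, 0.858, -0.021, 0.018]
wrist_force: [-0.7, -1.4, -0.2]
opening: 0.0855
grasp_force: 0.0
```

Call:
move_arm --pt "0.182 -0.667 0 -0.444 1" --pt "0.182 -0.667 0 -0.444 1" --pt "0.182 -0.667 0 -0.444 1" --pt "0.182 -0.667 0 -0.444 1" --pt "0.182 -0.667 0 -0.444 1" --pt "0.182 -0.667 0 -0.444 1"

```text
t: 6.4
tcp_pos: [-0.1542, 0.416, 0.5999]
tool_rot: [0.358, 0.933, -0.023, 0.015]
wrist_force: [0.0, 0.5, 0.3]
opening: 0.0855
grasp_force: 0.0
```

```bash
python3 -c "
from h import *
plan([((-.33,.26,.63),-5)])
L=[json.loads(l) for l in open('log.jsonl')]; print(len(L))"
```

```text
t6.40 q [-0.815  0.066 -1.235  1.331  0.05   1.842 -1.2  ] p [-0.154  0.416  0.6  ] tilt 3.2 az -77.4 x [-0.743  0.668 -0.045] y [ 0.669  0.742 -0.032] F [0.012 0.477 0.348] open 0.0855 g 0.0
[ 0.063 -0.586 -0.059] turn -0.111 rows 4.739078882466317
3
```

Call:
move_arm --pt "0.063 -0.586 -0.06 -0.111 1" --pt "0.063 -0.586 -0.06 -0.111 1" --pt "0.063 -0.586 -0.06 -0.111 1" --pt "0.063 -0.586 -0.06 -0.111 1" --pt "0.063 -0.586 -0.06 -0.111 1"

```text
t: 6.9
tcp_pos: [-0.3289, 0.2595, 0.631]
tool_rot: [0.318, 0.948, -0.024, 0.014]
wrist_force: [-0.6, 0.3, -0.8]
opening: 0.0854
grasp_force: 0.0
```

```bash
cat > fk.py <<'E'
from h import *
from scipy.optimize import least_squares
X=[([1.306,.417,-.01,1.614,.005,1.111,-.053],[.139,-.609,.248],[.994,.112,0,-.001]),
([1.128,.274,.264,.813,-.08,2.003,-.002],[.1257,-.5526,.7046],[.993,.112,.003,.029]),
([1.099,.2,.251,1.148,-.05,1.753,-.013],[.1271,-.5572,.5975],[.993,.112,.002,.023])]
def data():
    return X+[(d["q"],d["p"],d["r"]) for d in map(json.loads,open("log.jsonl"))]
ax="zyzyzyz"
def fk(q,th):
    s,o=th["s"],th["o"]; Rm=np.eye(3); p=np.zeros(3)
    for i in range(7):
        p=p+Rm@o[i]; Rm=Rm@R.from_euler(ax[i],s[i]*q[i]).as_matrix()
    return p+Rm@o[7], Rm@th["E"]
def mk(v,s):
    o=np.zeros((8,3)); o[0,2]=v[0]; o[1]=[v[9],v[1],0]; o[2,2]=v[2]; o[3,:2]=v[3:5]; o[4]=[v[5],v[6],v[7]]; o[5]=[v[10],v[11],0];o[6]=[v[12],v[13],0]; o[7]=[0,0,v[8]]
    return dict(s=s,o=o,E=R.from_rotvec(v[14:17]).as_matrix())
def fit():
    D=data(); best=None
    import itertools
    for c in itertools.product([1,-1],repeat=6):
        s=(-1,)+c
        def f(v):
            th=mk(v,s); e=[]
            for q,p,r in D:
                a,b=fk(q,th); e+=list((a-p))+list(.5*(R.from_matrix(b.T)*R.from_quat(r)).as_rotvec())
            return np.r_[e,.002*v[3:7],.002*v[9:14]]
        for e0 in(0,np.pi,1.57,-1.57):
            v0=np.array([.36,0,.45,0,0,0,0,.45,.3,0,0,0,0,0,0,0,e0])
            if best is None or f(v0)@f(v0)<40:
                r=least_squares(f,v0,max_nfev=30)
                if best is None or r.cost<best[0]: best=(r.cost,r.x,s)
    return best
if __name__=="__main__":
    b=fit(); print(b)
    th=mk(b[1],b[2]); 
    for q,p,r in data():
        a,M=fk(q,th); print(a-p,np.degrees((R.from_matrix(M.T)*R.from_quat(r)).magnitude()))
    import pickle; pickle.dump((b[1],b[2]),open("fk.pkl","wb"))
E
python3 -c "
from h import *
st()"; timeout 300 python3 fk.py
```

```text
t6.90 q [-1.183 -0.041 -1.258  1.302 -0.077  1.894 -1.54 ] p [-0.329  0.26   0.631] tilt 3.1 az -78.6 x [-0.797  0.602 -0.041] y [ 0.604  0.797 -0.036] F [-0.552  0.329 -0.808] open 0.0854 g 0.0
(np.float64(9.071573694311633e-07), array([ 0.309, -0.013,  0.503,  0.   , -0.008,  0.008, -0.008,  0.47 ,
        0.312, -0.   , -0.008, -0.   ,  0.001, -0.   ,  0.   ,  0.   ,
        1.57 ]), (-1, 1, -1, 1, -1, 1, -1))
[-0. -0. -0.] 0.0976458498115412
[ 0. -0.  0.] 0.04021823255127506
[0. 0. 0.] 0.05907644202157742
[ 0. -0. -0.] 0.032025781785121755
[ 0. -0. -0.] 0.032025781785133094
[-0. -0. -0.] 0.0320257817851085
[0. 0. 0.] 0.032025781785131484
```

```bash
cat > ik.py <<'E'
from fk import *
import pickle
v,s=pickle.load(open("fk.pkl","rb")); TH=mk(v,s)
lo=np.array([-2.81,-.39,-1.27,.06,-1.19,.19,-2.82])+.02; hi=np.array([2.81,2.02,1.25,2.57,4.33,2,2.82])-.02
def ik(p,M,q0,reg=.001):
    def f(q):
        a,b=fk(q,TH); return np.r_[a-p,.3*(R.from_matrix(b.T@M)).as_rotvec(),reg*(q-q0)]
    r=least_squares(f,np.clip(q0,lo+1e-3,hi-1e-3),bounds=(lo,hi),max_nfev=60); e=f(r.x)
    return r.x,np.linalg.norm(e[:3]),np.degrees(np.linalg.norm(e[3:6])/.3)
def frame(th,az,flip=1):
    t,a=np.radians(th),np.radians(az); z=np.array([np.cos(a)*np.sin(t),np.sin(a)*np.sin(t),-np.cos(t)])
    y=flip*np.array([np.sin(a),-np.cos(a),0]); return np.c_[np.cross(y,z),y,z]
E
cat > feas.py <<'E'
from ik import *
rng=np.random.default_rng(0)
up=np.array([0,0,1.])
cup=np.array([.511,.333,.037]); jar=np.array([.637,-.039,.102]); pan=np.array([.51,-.38,.078+.037])
for th in(45,50,55,60):
  for flip in(1,-1):
    G=frame(th,143,flip)
    poses={"grasp":(cup+.002*G[:,2],G),"pre":(cup-.1*G[:,2],G),"pan":(pan,G),"panup":(pan+.08*up,G)}
    for sg in(180,-180):
        M=G@R.from_euler("z",sg,degrees=True).as_matrix()
        axis=M@G.T@up; poses["pour"]=(jar+np.array([0,0,.06])-.048*axis,M)
    for n,(p,M) in poses.items():
        b=[]
        for _ in range(12):
            r=ik(p,M,rng.uniform(lo,hi)); b.append((r[1]+r[2]*.01,r))
            if b[-1][0]<.002: break
        r=min(b,key=lambda t:t[0])[1]; print(th,flip,n,"err mm %.1f deg %.1f"%(r[1]*1e3,r[2]),r[0])
E
time python3 feas.py
```

```text
45 1 grasp err mm 0.0 deg 0.0 [-0.034  0.984 -0.461  1.474 -0.297  1.194  0.71 ]
45 1 pre err mm 0.0 deg 0.0 [-0.136  0.906 -0.195  1.341 -0.462  1.43   0.82 ]
45 1 pan err mm 0.0 deg 0.0 [ 0.947  1.193 -0.809  0.966  0.5    1.98   1.18 ]
45 1 panup err mm 0.2 deg 0.1 [ 0.605  0.985  0.003  0.961 -0.032  1.98   1.531]
45 1 pour err mm 0.1 deg 0.0 [ 0.649  1.114 -1.018  1.22   0.284  1.74  -2.514]
45 -1 grasp err mm 0.0 deg 0.0 [ 0.116  1.065 -0.712  1.469 -0.065  1.174 -2.601]
45 -1 pre err mm 0.0 deg 0.0 [ 0.151  1.013 -0.701  1.331 -0.084  1.372 -2.588]
45 -1 pan err mm 0.0 deg 0.0 [ 0.637  1.066 -0.068  0.985  0.014  1.877 -1.638]
45 -1 panup err mm 0.2 deg 0.0 [ 0.554  0.988  0.115  0.963 -0.095  1.98  -1.561]
45 -1 pour err mm 0.0 deg 0.0 [-0.157  0.953  0.544  1.252 -0.654  1.841  1.381]
50 1 grasp err mm 0.0 deg 0.0 [ 0.158  1.133 -0.769  1.429 -0.057  1.231  0.539]
50 1 pre err mm 0.0 deg 0.0 [ 0.368  1.345 -1.25   1.269  0.381  1.497  0.237]
50 1 pan err mm 0.1 deg 0.0 [ 0.565  1.13   0.098  0.908 -0.095  1.98   1.576]
50 1 panup err mm 12.3 deg 3.5 [ 0.574  0.988  0.071  0.
[... 1474 characters left out ...]
0.406]
60 1 pan err mm 24.3 deg 6.9 [ 0.58   1.131  0.059  0.959 -0.072  1.98   1.561]
60 1 panup err mm 36.7 deg 10.3 [ 0.577  0.994  0.061  1.036 -0.068  1.98   1.559]
60 1 pour err mm 0.0 deg 0.0 [ 0.291  1.031 -0.243  1.055 -0.32   1.98  -2.14 ]
60 -1 grasp err mm 0.0 deg 0.0 [ 0.322  1.417 -1.122  1.344  0.218  1.372 -2.8  ]
60 -1 pre err mm 0.0 deg 0.0 [ 0.341  1.407 -1.174  1.16   0.233  1.583 -2.8  ]
60 -1 pan err mm 24.3 deg 6.9 [ 0.579  1.131  0.062  0.959 -0.072  1.98  -1.58 ]
60 -1 panup err mm 36.7 deg 10.3 [ 0.575  0.994  0.063  1.036 -0.068  1.98  -1.581]
60 -1 pour err mm 0.0 deg 0.0 [ 0.29   1.031 -0.24   1.055 -0.322  1.98   1.003]
real	0m16.753s
user	0m17.068s
sys	0m0.244s
```

```bash
cat > sim.py <<'E'
from ik import *
lo2=lo-.02; hi2=hi+.02
def opt(p,M,q0,w):
    def f(q):
        a,b=fk(q,TH); return np.r_[a-p,w*(R.from_matrix(b.T@M)).as_rotvec(),.003*(q-q0)]
    return least_squares(f,np.clip(q0,lo2+1e-4,hi2-1e-4),bounds=(lo2,hi2),max_nfev=100).x
def desc(q):
    a,b=fk(q,TH); z=b[:,2]; return a,"tilt %.1f az %.1f"%(np.degrees(np.arccos(-z[2])),np.degrees(np.arctan2(z[1],z[0])))
E
python3 - <<'E'
from sim import *
q0=np.array([1.25,.25,.05,1.0,0,1.89,-.03]); M=R.from_quat([.994,.112,0,0]).as_matrix()
for w in(.3,.5,1,1.5,2,3): q=opt(np.array([.1385,-.6087,.9686]),M,q0,w); print(w,q,*desc(q))
# pushes at current pose
q0=np.array([-1.183,-.041,-1.258,1.302,-.077,1.894,-1.54]); p,M=fk(q0,TH)
for w in(1,1.5):
  for r in(-.4,-.2,0,.2,.4):
    for z in(0,.2,.4):
      d=np.array([r*np.cos(np.radians(143)),r*np.sin(np.radians(143)),z]); q=opt(p+d,M,q0,w); print(w,r,z,q,*desc(q))
im=dict(np.load("/tmp/scene0.npz")); C=cloud(im); f=im["frame"].astype(int)
cv2.imwrite("pics/cup.png",cv2.resize(f[225:285,320:380].astype(np.uint8)[:,:,::-1],None,fx=9,fy=9,interpolation=cv2.INTER_CUBIC))
m=np.zeros(f.shape[:2],bool); m[250:275,335:370]=1; m&=f.max(2)<70
P=C[m]; P=P[(P[:,2]>.012)&(P[:,2]<.06)]; c=P.mean(0); u,s,v=np.linalg.svd(P-c); print(len(P),c,s,v[2],np.degrees(np.arctan2(v[2,1],v[2,0])),"dir from cup",np.degrees(np.arctan2(c[1]-.333,c[0]-.511)), np.argwhere(m).min(0),np.argwhere(m).max(0))
E
```

```text
0.3 [ 1.162  0.323  0.315  0.376 -0.153  2.    -0.004] [ 0.131 -0.577  0.869] tilt 25.9 az -77.1
0.5 [ 1.134  0.277  0.288  0.583 -0.103  2.    -0.003] [ 0.128 -0.564  0.804] tilt 16.6 az -77.1
1 [ 1.116  0.255  0.277  0.785 -0.08   2.    -0.003] [ 0.125 -0.548  0.728] tilt 6.3 az -77.1
1.5 [ 1.114  0.252  0.273  0.843 -0.076  2.    -0.003] [ 0.124 -0.543  0.704] tilt 3.1 az -77.1
2 [ 1.114  0.252  0.271  0.866 -0.075  2.    -0.003] [ 0.123 -0.54   0.694] tilt 1.8 az -77.1
3 [ 1.114  0.252  0.27   0.883 -0.074  2.    -0.003] [ 0.123 -0.539  0.687] tilt 0.8 az -77.1
1 -0.4 0 [-1.898 -0.39  -0.102  1.61  -0.057  2.    -1.09 ] [-0.09   0.205  0.625] tilt 4.7 az -75.7
1 -0.4 0.2 [-2.289 -0.39  -0.08   1.526 -0.07   2.    -1.47 ] [-0.167  0.165  0.66 ] tilt 1.9 az -140.0
1 -0.4 0.4 [-2.81  -0.39  -0.081  1.426 -0.095  2.    -2.011] [-0.238  0.054  0.704] tilt 6.7 az -166.1
1 -0.2 0 [-2.327 -0.39  -0.107  1.584 -0.081  1.991 -1.534] [-0.177  0.147  0.635] tilt 3.3 az -77.0
1 -0.2 0.2 [-2.469 -0.321 -0.052  1.441 -0.061  2.    -1.623] [-0.214  0.163  0.679] tilt 2.5 az -152.6
1 -0.2 0.4 [-2
[... 1991 characters left out ...]
4] [-0.489  0.38   0.631] tilt 3.1 az -79.1
1.5 0.2 0.2 [-2.59   0.293  0.111  0.858 -0.076  2.    -1.593] [-0.453  0.347  0.672] tilt 2.2 az -114.9
1.5 0.2 0.4 [-2.622  0.225  0.13   0.891 -0.074  2.    -1.605] [-0.433  0.325  0.695] tilt 2.7 az -161.8
1.5 0.4 0 [-2.546  0.725  0.128  0.443 -0.132  2.    -1.58 ] [-0.6    0.461  0.56 ] tilt 2.5 az -94.0
1.5 0.4 0.2 [-2.561  0.554  0.111  0.584 -0.105  2.    -1.588] [-0.55   0.419  0.624] tilt 2.2 az -134.8
1.5 0.4 0.4 [-2.577  0.442  0.11   0.663 -0.094  2.    -1.598] [-0.516  0.388  0.664] tilt 3.1 az -171.1
87 [0.53  0.361 0.035] [0.086 0.074 0.012] [ 0.553  0.833 -0.016] 56.38940208869958 dir from cup 56.59120590300963 [260 347] [268 358]
```

View pics/cup.png

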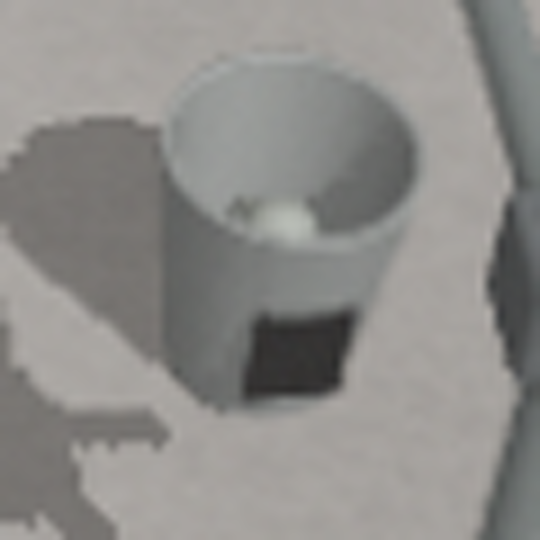

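```bash
cat > ratchet.py <<'E'
from sim import *
import itertools,sys
def best(q,goal_az,th_goal,w=1.5,verbose=1):
    p,M=fk(q,TH); out=[]
    a=np.radians(goal_az); 
    for d in itertools.product([-1,0,1],repeat=3):
        if d==(0,0,0): continue
        qn=opt(p+M@np.array(d)*.4,M,q,w); pn,Mn=fk(qn,TH); z=Mn[:,2]
        t=np.radians(th_goal); zg=np.array([np.cos(a)*np.sin(t),np.sin(a)*np.sin(t),-np.cos(t)])
        out.append((np.degrees(np.arccos(z@zg)),d,qn))
    return sorted(out,key=lambda t:t[0])
if __name__=="__main__":
    q=np.array([-2.62,.225,.13,.89,-.074,2,-1.605])
    for i in range(12):
        o=best(q,146.4,48); q=o[0][2]; print(round(o[0][0],1),o[0][1],q,*desc(q))
        if o[0][0]<4:break
E
python3 ratchet.py
```

```text
41.2 (1, 0, -1) [-2.563  0.522  0.132  0.505 -0.121  2.    -1.591] [-0.546  0.417  0.68 ] tilt 7.1 az 161.8
36.1 (1, 0, -1) [-2.553  0.621  0.193  0.319 -0.186  2.    -1.585] [-0.579  0.448  0.693] tilt 12.0 az 154.1
31.3 (1, 0, -1) [-2.548  0.624  0.259  0.234 -0.251  2.    -1.582] [-0.577  0.452  0.73 ] tilt 16.8 az 150.8
26.6 (1, 0, -1) [-2.545  0.582  0.309  0.196 -0.298  2.    -1.58 ] [-0.558  0.443  0.778] tilt 21.4 az 149.0
22.0 (1, -1, -1) [-2.81   0.543 -0.555  0.177  0.584  2.    -1.946] [-0.661  0.23   0.815] tilt 26.2 az 151.8
17.7 (1, 1, -1) [-2.275  0.475  0.197  0.162 -0.362  2.    -1.446] [-0.426  0.496  0.867] tilt 30.4 az 149.4
13.1 (1, 0, -1) [-2.326  0.389  0.224  0.163 -0.362  2.    -1.487] [-0.41   0.443  0.92 ] tilt 34.9 az 147.7
8.6 (1, 0, -1) [-2.363  0.306  0.246  0.163 -0.36   2.    -1.515] [-0.384  0.396  0.968] tilt 39.4 az 146.6
4.1 (1, 0, -1) [-2.391  0.225  0.263  0.163 -0.357  2.    -1.535] [-0.35   0.353  1.01 ] tilt 43.9 az 145.8
1.0 (1, 0, -1) [-2.41   0.144  0.276  0.163 -0.354  2.    -1.548] [-0.31   0.311  1.048] tilt 48.5 az 145.2
```

```bash
python3 - <<'E'
from sim import *
im=dict(np.load("/tmp/scene0.npz"))
for uv in[(445,65),(490,40),(460,110),(508,30),(470,20),(418,40),(490,340),(450,215)]: print(uv,pix2w(im,uv),im["z_map"][uv[1],uv[0]])
im=dict(np.load("/tmp/top0.npz"))
for uv in[(10,320),(10,195)]: print(uv,pix2w(im,uv))
E
```

```text
(445, 65) [-0.847 -0.21  -0.052] 2.1977477
(490, 40) [-1.847 -0.414 -0.228] 2.9210324
(460, 110) [-1.73  -0.44  -0.746] 3.2175777
(508, 30) [-1.85  -0.313 -0.12 ] 2.7845783
(470, 20) [-0.765 -0.101  0.234] 1.9066193
(418, 40) [-1.832 -0.949 -0.42 ] 3.3634107
(490, 340) [0.575 0.727 0.172] 0.8168192
(450, 215) [0.159 0.416 0.014] 1.3093936
(10, 320) [0.229 0.689 0.12 ]
(10, 195) [0.551 0.686 0.153]
```

Call:
move_arm --pt "0.5 0 -1 0 1" --pt "0.5 0 -1 0 1" --pt "0.5 0 -1 0 1" --pt "0.5 0 -1 0 1" --pt "0.5 0 -1 0 1"

```text
t: 7.4
tcp_pos: [-0.3433, 0.2847, 0.6724]
tool_rot: [0.318, 0.948, -0.029, 0.008]
wrist_force: [1.0, 0.9, -0.1]
opening: 0.0855
grasp_force: 0.0
```

```bash
python3 -c "
from h import *
st()"
```

```text
t7.40 q [-1.846  0.067 -0.698  1.14  -0.008  1.98  -1.623] p [-0.343  0.285  0.672] tilt 3.4 az -93.5 x [-0.798  0.602 -0.033] y [ 0.603  0.796 -0.049] F [ 1.049  0.874 -0.103] open 0.0855 g 0.0
```

Call:
move_arm --pt "0.6 0 -1 0 1" --pt "0.6 0 -1 0 1" --pt "0.6 0 -1 0 1" --pt "0.6 0 -1 0 1" --pt "0.6 0 -1 0 1" --pt "0.6 0 -1 0 1"

```text
t: 8.0
tcp_pos: [-0.3902, 0.3284, 0.6994]
tool_rot: [0.318, 0.948, -0.019, -0.017]
wrist_force: [-0.8, -0.4, -0.2]
opening: 0.0855
grasp_force: 0.0
```

Call:
move_arm --pt "0.6 0 -1 0 1" --pt "0.6 0 -1 0 1" --pt "0.6 0 -1 0 1" --pt "0.6 0 -1 0 1"

```text
t: 8.4
tcp_pos: [-0.4343, 0.3623, 0.7105]
tool_rot: [0.319, 0.947, -0.011, -0.042]
wrist_force: [0.7, 1.1, -1.1]
opening: 0.0853
grasp_force: 0.0
```

Call:
move_arm --pt "0.6 0 -1 0 1" --pt "0.6 0 -1 0 1" --pt "0.6 0 -1 0 1" --pt "0.6 0 -1 0 1"

```text
t: 8.8
tcp_pos: [-0.4608, 0.3824, 0.7249]
tool_rot: [0.319, 0.945, -0.002, -0.068]
wrist_force: [0.2, -0.3, -0.3]
opening: 0.0855
grasp_force: 0.0
```

```bash
python3 -c "
from h import *
st()"
```

```text
t8.80 q [-2.53   0.333  0.1    0.68  -0.095  2.004 -1.562] p [-0.461  0.382  0.725] tilt 7.7 az 162.9 x [-0.787  0.603  0.127] y [ 0.603  0.797 -0.046] F [ 0.19  -0.294 -0.311] open 0.0855 g 0.0
```

Call:
move_arm --pt "1 0 -1 0 1" --pt "1 0 -1 0 1"

```text
t: 9.0
tcp_pos: [-0.4865, 0.4019, 0.7355]
tool_rot: [0.319, 0.943, 0.007, -0.092]
wrist_force: [-0.6, -0.2, -0.4]
opening: 0.0852
grasp_force: 0.0
```

Call:
move_arm --pt "1 0 -1 0 1" --pt "1 0 -1 0 1"

```text
t: 9.2
tcp_pos: [-0.5053, 0.4162, 0.7461]
tool_rot: [0.318, 0.941, 0.015, -0.114]
wrist_force: [0.1, -0.6, -0.3]
opening: 0.0854
grasp_force: 0.0
```

Call:
move_arm --pt "1 0 -1 0 1" --pt "1 0 -1 0 1"

```text
t: 9.4
tcp_pos: [-0.5175, 0.4257, 0.7587]
tool_rot: [0.318, 0.938, 0.022, -0.137]
wrist_force: [0.6, 0.5, -1.0]
opening: 0.0856
grasp_force: 0.0
```

```bash
python3 -c "
from h import *
st()"
```

```text
t9.40 q [-2.524  0.488  0.157  0.38  -0.158  2.004 -1.565] p [-0.517  0.426  0.759] tilt 15.9 az 152.0 x [-0.76   0.591  0.27 ] y [ 0.603  0.797 -0.045] F [ 0.572  0.477 -0.951] open 0.0856 g 0.0
```

Call:
move_arm --pt "1 0 -1 0 1" --pt "1 0 -1 0 1" --pt "1 0 -1 0 1"

```text
t: 9.7
tcp_pos: [-0.5246, 0.4312, 0.7734]
tool_rot: [0.318, 0.934, 0.03, -0.159]
wrist_force: [0.2, 0.6, -0.2]
opening: 0.0854
grasp_force: 0.0
```

Call:
move_arm --pt "1 0 -1 0 1" --pt "1 0 -1 0 1" --pt "1 0 -1 0 1"

```text
t: 10.0
tcp_pos: [-0.5255, 0.4323, 0.7915]
tool_rot: [0.317, 0.93, 0.038, -0.18]
wrist_force: [0.0, -0.5, -0.2]
opening: 0.0855
grasp_force: 0.0
```

Call:
move_arm --pt "1 0 -1 0 1" --pt "1 0 -1 0 1" --pt "1 0 -1 0 1"

```text
t: 10.3
tcp_pos: [-0.5213, 0.4297, 0.8117]
tool_rot: [0.316, 0.926, 0.045, -0.201]
wrist_force: [0.9, -0.0, -1.3]
opening: 0.0856
grasp_force: 0.0
```

Call:
move_arm --pt "1 0 -1 0 1" --pt "1 0 -1 0 1" --pt "1 0 -1 0 1"

```text
t: 10.6
tcp_pos: [-0.5132, 0.4242, 0.8335]
tool_rot: [0.315, 0.921, 0.052, -0.222]
wrist_force: [-0.7, 0.5, -0.3]
opening: 0.0856
grasp_force: 0.0
```

```bash
python3 -c "
from h import *
st()"
```

```text
t10.60 q [-2.523  0.509  0.312  0.18  -0.311  2.003 -1.569] p [-0.513  0.424  0.833] tilt 26.3 az 147.9 x [-0.703  0.558  0.441] y [ 0.604  0.796 -0.044] F [-0.658  0.548 -0.261] open 0.0856 g 0.0
```

Call:
move_arm --pt "1 0 -1 0 1" --pt "1 0 -1 0 1"

```text
t: 10.8
tcp_pos: [-0.5064, 0.4197, 0.8529]
tool_rot: [0.314, 0.917, 0.058, -0.241]
wrist_force: [-0.3, 0.2, 0.8]
opening: 0.0854
grasp_force: 0.0
```

Call:
move_arm --pt "1 0 -1 0 1" --pt "1 0 -1 0 1"

```text
t: 11.0
tcp_pos: [-0.4969, 0.4135, 0.8726]
tool_rot: [0.313, 0.912, 0.065, -0.259]
wrist_force: [0.3, -0.4, 0.7]
opening: 0.0853
grasp_force: 0.0
```

Call:
move_arm --pt "1 0 -1 0 1" --pt "1 0 -1 0 1"

```text
t: 11.2
tcp_pos: [-0.4854, 0.4057, 0.8926]
tool_rot: [0.312, 0.906, 0.071, -0.276]
wrist_force: [-0.4, 1.5, 0.1]
opening: 0.0853
grasp_force: 0.0
```

Call:
move_arm --pt "1 0 -1 0 1" --pt "1 0 -1 0 1"

```text
t: 11.4
tcp_pos: [-0.4722, 0.3966, 0.9126]
tool_rot: [0.31, 0.901, 0.077, -0.293]
wrist_force: [-0.0, -0.6, 0.3]
opening: 0.0852
grasp_force: 0.0
```

Call:
move_arm --pt "1 0 -1 0 1" --pt "1 0 -1 0 1"

```text
t: 11.6
tcp_pos: [-0.4581, 0.3873, 0.9331]
tool_rot: [0.309, 0.895, 0.083, -0.311]
wrist_force: [0.4, 0.8, 0.1]
opening: 0.0854
grasp_force: 0.0
```

Call:
move_arm --pt "1 0 -1 0 1" --pt "1 0 -1 0 1"

```text
t: 11.8
tcp_pos: [-0.4456, 0.3776, 0.9483]
tool_rot: [0.307, 0.891, 0.085, -0.324]
wrist_force: [0.6, 0.6, -0.8]
opening: 0.0855
grasp_force: 0.0
```

```bash
python3 -c "
from h import *
st()"
```

```text
t11.80 q [-2.504  0.419  0.899  0.061 -0.91   2.003 -1.569] p [-0.446  0.378  0.948] tilt 39.2 az 146.3 x [-0.602  0.491  0.63 ] y [ 0.602  0.797 -0.047] F [ 0.554  0.613 -0.845] open 0.0855 g 0.0
```

```bash
python3 - <<'E'
from ratchet import *
q=np.array([-2.504,.419,.899,.061,-.91,2.0,-1.569])
for i in range(4):
    o=best(q,146.4,48)
    for r in o[:3]: print(round(r[0],1),r[1],r[2],*desc(r[2]))
    q=o[0][2]
E
```

```text
4.3 (1, -1, -1) [-2.81   0.301 -1.029  0.196  1.113  2.    -1.948] [-0.527  0.164  0.986] tilt 43.9 az 148.3
4.4 (1, 0, -1) [-2.526  0.272  0.475  0.121 -0.46   2.    -1.571] [-0.39   0.342  1.005] tilt 43.6 az 145.8
4.8 (1, 1, -1) [-1.81   0.414  0.377  0.06  -0.875  2.    -1.266] [-0.225  0.536  0.964] tilt 43.6 az 143.8
0.4 (1, 1, -1) [-1.948  0.239  0.015  0.116 -0.507  2.    -1.431] [-0.266  0.402  1.029] tilt 48.1 az 147.0
1.5 (0, 1, -1) [-0.644  0.119 -1.27   0.406 -0.408  2.    -1.271] [-0.137  0.361  1.013] tilt 46.6 az 147.0
1.8 (1, 1, 0) [-2.214  0.501  0.737  0.06  -0.992  1.821 -1.432] [-0.432  0.531  0.942] tilt 46.4 az 147.5
0.3 (-1, -1, 0) [-2.81  -0.39  -0.778  1.322  0.433  1.639 -2.572] [-0.358 -0.128  0.797] tilt 47.7 az 146.3
0.4 (0, 1, 1) [-1.742  0.853  0.322  0.06  -0.897  1.589 -1.023] [-0.278  0.87   0.723] tilt 48.2 az 146.8
0.4 (-1, 0, 1) [-2.042 -0.342 -0.045  2.144 -0.621  0.653 -0.816] [-0.311  0.391  0.465] tilt 48.1 az 147.0
0.1 (1, 1, 0) [-2.244  0.234  0.204  0.089 -0.445  2.    -1.522] [-0.322  0.359  1.035] tilt 47.9 az 146.2
0.3 (1, 0, 1) [-2.81   0.606 -1.044  0.346  1.206  1.598 -2.12 ] [-0.81   0.21   0.822] tilt 47.7 az 146.3
0.3 (1, 1, 1) [-2.016  0.316 -0.62   0.798  0.175  1.243 -1.609] [-0.572  0.531  0.8  ] tilt 47.7 az 146.3
```

Continue with (1,0,-1).

Call:
move_arm --pt "1 0 -1 0 1" --pt "1 0 -1 0 1"

```text
t: 12.0
tcp_pos: [-0.4289, 0.3682, 0.9658]
tool_rot: [0.308, 0.885, 0.093, -0.338]
wrist_force: [0.3, 0.3, -0.7]
opening: 0.0855
grasp_force: 0.0
```

Call:
move_arm --pt "1 0 -1 0 1" --pt "1 0 -1 0 1"

```text
t: 12.2
tcp_pos: [-0.4094, 0.3535, 0.9863]
tool_rot: [0.305, 0.878, 0.099, -0.355]
wrist_force: [0.6, -0.8, -0.1]
opening: 0.0855
grasp_force: 0.0
```

Call:
move_arm --pt "1 0 -1 0 1" --pt "1 0 -1 0 1"

```text
t: 12.4
tcp_pos: [-0.3901, 0.3376, 1.0051]
tool_rot: [0.301, 0.872, 0.103, -0.371]
wrist_force: [0.6, 0.1, -0.5]
opening: 0.0856
grasp_force: 0.0
```

```bash
python3 -c "
from h import *
st()"
```

```text
t12.40 q [-2.502  0.327  1.184  0.057 -1.188  2.003 -1.561] p [-0.39   0.338  1.005] tilt 45.3 az 145.5 x [-0.543  0.45   0.709] y [ 0.602  0.797 -0.045] F [ 0.564  0.119 -0.538] open 0.0856 g 0.0
```

Call:
move_arm --pt "1 -0.4 -1 0 1" --pt "1 -0.4 -1 0 1"

```text
t: 12.6
tcp_pos: [-0.3846, 0.3044, 1.0232]
tool_rot: [0.299, 0.866, 0.107, -0.387]
wrist_force: [0.5, -0.1, 0.1]
opening: 0.0856
grasp_force: 0.0
```

```bash
python3 -c "
from h import *
st()"
```

```text
t12.60 q [-2.584  0.293  1.25   0.057 -1.189  2.003 -1.59 ] p [-0.385  0.304  1.023] tilt 47.3 az 145.5 x [-0.522  0.436  0.733] y [ 0.601  0.798 -0.047] F [ 0.485 -0.147  0.068] open 0.0856 g 0.0
```

```bash
cat > path.py <<'E'
from sim import *
def follow(q,M,pts,step=.05,turn=None):
    p=fk(q,TH)[0]
    for t in pts:
        t=np.array(t); n=max(1,int(np.ceil(np.linalg.norm(t-p)/step))); worst=0
        for i in range(1,n+1):
            q2,e,a=ik(p+(t-p)*i/n,M,q,.004); worst=max(worst,e*1e3,a); dq=np.abs(q2-q).max(); q=q2
        p=t; print("->",t,"worst %.1f"%worst,q)
    return q
E
python3 - <<'E'
from path import *
for n in("scene","top"):
    P=cloud(dict(np.load(f"/tmp/{n}0.npz"))).reshape(-1,3); B=P[np.hypot(P[:,0]-.74,P[:,1]-.2)<.06]
    for a,b in((.03,.08),(.08,.115),(.115,.135),(.135,.17)):
        c=B[(B[:,2]>a)&(B[:,2]<b)]
        if len(c)>5:print(n,a,len(c),c.mean(0),c.min(0),c.max(0))
    J=P[np.hypot(P[:,0]-.637,P[:,1]+.039)<.085]; J=J[(J[:,2]>.098)&(J[:,2]<.106)]
    c=J[:,:2].mean(0)
    from scipy.optimize import least_squares as ls
    r=ls(lambda v:np.hypot(J[:,0]-v[0],J[:,1]-v[1])-v[2],[.637,-.039,.0525],loss="soft_l1",f_scale=.003); print("jar",r.x,len(J))
    Q=P[np.hypot(P[:,0]-.51,P[:,1]+.38)<.12]; Q=Q[(Q[:,2]>.074)&(Q[:,2]<.083)]; print("pan",cv2.minEnclosingCircle(Q[:,:2].astype(np.float32)),np.median(Q[:,:2],0))
q=np.array([-2.584,.293,1.24,.06,-1.18,2.0,-1.59]); 
p,M=fk(q,TH); M=M@R.from_euler("z",-3.7,degrees=True).as_matrix(); d=M[:,2]; cup=np.array([.512,.333,.038]); print("d",d,"y",M[:,1])
pre=cup-.15*d+[0,0,.02]; 
q=follow(q,M,[(-.2,.3,.95),(.1,.3,.75),(.4,.25,.5),pre,cup-.06*d,cup])
E
```

```text
scene 0.03 396 [0.759 0.224 0.055] [0.723 0.189 0.03 ] [0.779 0.24  0.08 ]
scene 0.08 461 [0.754 0.218 0.099] [0.71  0.174 0.08 ] [0.777 0.239 0.115]
scene 0.115 139 [0.748 0.211 0.122] [0.722 0.186 0.115] [0.764 0.224 0.135]
scene 0.135 168 [0.744 0.206 0.148] [0.726 0.187 0.135] [0.759 0.22  0.155]
jar [ 0.634 -0.042  0.065] 263
pan ((0.5086970925331116, -0.378597617149353), 0.06799446791410446) [ 0.51  -0.379]
top 0.03 115 [0.718 0.186 0.057] [0.706 0.164 0.03 ] [0.755 0.224 0.079]
top 0.08 340 [0.732 0.194 0.101] [0.708 0.165 0.081] [0.775 0.233 0.115]
top 0.115 70 [0.733 0.195 0.12 ] [0.72  0.18  0.115] [0.758 0.219 0.127]
top 0.135 138 [0.74  0.199 0.149] [0.726 0.184 0.136] [0.756 0.214 0.155]
jar [ 0.602 -0.036  0.053] 242
pan ((0.5082888603210449, -0.3854072093963623), 0.06548473984003067) [ 0.509 -0.384]
d [-0.608  0.414 -0.677] y [ 0.565  0.825 -0.002]
-> [-0.2   0.3   0.95] worst 0.4 [-2.757 -0.337  0.336  0.94  -0.002  1.701 -1.423]
-> [0.1  0.3  0.75] worst 0.2 [-1.535 -0.325  0.571  1.443 -0.691  1.876 -0.267]
-> [0.4  0.25 0.5 ] worst 7.4 [-0.329  0.28   0.09   1.463 -0.654  1.95   0.66 ]
-> [0.603 0.271 0.16 ] worst 0.0 [-0.268  0.928  0.089  1.182 -0.625  1.679  0.921]
-> [0.548 0.308 0.079] worst 0.0 [-0.323  0.949  0.065  1.348 -0.651  1.49   0.976]
-> [0.512 0.333 0.038] worst 0.0 [-0.359  0.965  0.044  1.433 -0.676  1.384  1.001]
```

```bash
python3 - <<'E'
from path import *
q=np.array([-2.584,.293,1.24,.06,-1.18,2.0,-1.59]); 
p,M=fk(q,TH); M=M@R.from_euler("z",-3.7,degrees=True).as_matrix(); d=M[:,2]; cup=np.array([.512,.333,.04])
pre=cup-.15*d+[0,0,.02]
for W in([(-.2,.3,.95),(.1,.35,.6),(.35,.35,.4)],[(-.3,.4,.7),(0,.5,.5),(.35,.4,.4)],[(-.3,.4,.7),(0,.45,.5),(.3,.3,.35)],[(-.25,.3,.8),(.1,.3,.55),(.35,.25,.4)],[(-.25,.3,.8),(.1,.25,.5),(.35,.2,.35)]):
    print(W); follow(q,M,W+[pre])
E
```

```text
[(-0.2, 0.3, 0.95), (0.1, 0.35, 0.6), (0.35, 0.35, 0.4)]
-> [-0.2   0.3   0.95] worst 0.4 [-2.757 -0.337  0.336  0.94  -0.002  1.701 -1.423]
-> [0.1  0.35 0.6 ] worst 0.5 [-1.026 -0.231  0.215  1.761 -0.775  1.71   0.078]
-> [0.35 0.35 0.4 ] worst 0.0 [-0.784  0.318  0.422  1.667 -0.777  1.727  0.718]
-> [0.603 0.271 0.162] worst 0.0 [-0.434  0.963  0.403  1.187 -0.818  1.772  1.037]
[(-0.3, 0.4, 0.7), (0, 0.5, 0.5), (0.35, 0.4, 0.4)]
-> [-0.3  0.4  0.7] worst 0.3 [-2.55  -0.37   0.287  1.632 -0.136  1.072 -1.255]
-> [0.  0.5 0.5] worst 0.1 [-2.192 -0.202  0.878  1.884 -0.678  1.168 -0.129]
-> [0.35 0.4  0.4 ] worst 0.1 [-1.264  0.533  1.058  1.623 -1.021  1.908  0.838]
-> [0.603 0.271 0.162] worst 0.0 [-0.639  1.102  0.856  1.192 -1.113  1.959  1.188]
[(-0.3, 0.4, 0.7), (0, 0.45, 0.5), (0.3, 0.3, 0.35)]
-> [-0.3  0.4  0.7] worst 0.3 [-2.55  -0.37   0.287  1.632 -0.136  1.072 -1.255]
-> [0.   0.45 0.5 ] worst 0.2 [-1.773 -0.241  0.526  1.955 -0.717  1.227 -0.084]
-> [0.3  0.3  0.35] worst 0.0 [-1.199  0.351  0.977  1.89  -0.825  1.748  0.965]
-> [0.603 0.271 0.162] worst 0.0 [-0.597  1.06   0.751  1.191 -1.041  1.909  1.156]
[(-0.25, 0.3, 0.8), (0.1, 0.3, 0.55), (0.35, 0.25, 0.4)]
-> [-0.25  0.3   0.8 ] worst 18.2 [-1.841 -0.37  -0.103  1.362 -0.467  1.486 -1.09 ]
-> [0.1  0.3  0.55] worst 37.8 [-0.584 -0.267 -0.042  1.902 -0.796  1.78   0.286]
-> [0.35 0.25 0.4 ] worst 0.0 [-0.408  0.244  0.15   1.735 -0.634  1.753  0.792]
-> [0.603 0.271 0.162] worst 0.0 [-0.298  0.929  0.146  1.183 -0.659  1.696  0.941]
[(-0.25, 0.3, 0.8), (0.1, 0.25, 0.5), (0.35, 0.2, 0.35)]
-> [-0.25  0.3   0.8 ] worst 18.2 [-1.841 -0.37  -0.103  1.362 -0.467  1.486 -1.09 ]
-> [0.1  0.25 0.5 ] worst 48.9 [-0.39  -0.301 -0.088  2.034 -0.753  1.813  0.469]
-> [0.35 0.2  0.35] worst 0.0 [-0.251  0.272  0.069  1.814 -0.566  1.696  0.909]
-> [0.603 0.271 0.162] worst 0.0 [-0.25   0.924  0.056  1.181 -0.604  1.673  0.906]
```

```bash
python3 - <<'E'
from path import *
q=np.array([-2.584,.293,1.24,.06,-1.18,2.0,-1.59]); 
p,M=fk(q,TH); M0=M; M=M@R.from_euler("z",-3.7,degrees=True).as_matrix(); d=M[:,2]; cup=np.array([.512,.333,.04])
pre=cup-.15*d+[0,0,.02]
W=[(-.3,.4,.7),(0,.48,.5),(.3,.35,.42),(.58,.25,.34),pre]
follow(q,M,W)
p,M0=st(); plan([(W[0],-3.7)]+[(w,0) for w in W[1:]],p,M0)
E
```

```text
-> [-0.3  0.4  0.7] worst 0.3 [-2.55  -0.37   0.287  1.632 -0.136  1.072 -1.255]
-> [0.   0.48 0.5 ] worst 0.1 [-2.047 -0.223  0.748  1.914 -0.682  1.182 -0.122]
-> [0.3  0.35 0.42] worst 0.1 [-1.379  0.361  1.128  1.761 -0.902  1.858  0.82 ]
-> [0.58 0.25 0.34] worst 0.0 [-0.453  0.758  0.47   1.159 -0.804  1.98   0.927]
-> [0.603 0.271 0.162] worst 0.0 [-0.449  0.969  0.432  1.187 -0.836  1.782  1.047]
t12.60 q [-2.584  0.293  1.25   0.057 -1.189  2.003 -1.59 ] p [-0.385  0.304  1.023] tilt 47.3 az 145.5 x [-0.522  0.436  0.733] y [ 0.601  0.798 -0.047] F [ 0.485 -0.147  0.068] open 0.0856 g 0.0
[-0.599  0.355  0.52 ] turn -0.082 rows 6.949312460795777
[-0.711  0.589 -0.032] turn 0.0 rows 7.386474125047753
[-0.691  0.156 -0.454] turn 0.0 rows 6.732013071882732
[-0.635  0.19  -0.392] turn 0.0 rows 6.15792172733626
[-0.34   0.075  0.289] turn 0.0 rows 3.6218522439185197
```

Call:
move_arm --pt "-0.6 0.355 0.52 -0.082 1" --pt "-0.6 0.355 0.52 -0.082 1" --pt "-0.6 0.355 0.52 -0.082 1" --pt "-0.6 0.355 0.52 -0.082 1" --pt "-0.6 0.355 0.52 -0.082 1" --pt "-0.6 0.355 0.52 -0.082 1" --pt "-0.6 0.355 0.52 -0.082 1" --pt "-0.6 0.355 0.52 -0.082 1"

```text
t: 13.4
tcp_pos: [-0.3337, 0.4774, 0.918]
tool_rot: [0.269, 0.882, 0.106, -0.371]
wrist_force: [0.6, 1.2, 0.5]
opening: 0.0855
grasp_force: 0.0
```

Call:
move_arm --pt "-0.71 0.59 -0.03 0 1" --pt "-0.71 0.59 -0.03 0 1" --pt "-0.71 0.59 -0.03 0 1" --pt "-0.71 0.59 -0.03 0 1" --pt "-0.71 0.59 -0.03 0 1" --pt "-0.71 0.59 -0.03 0 1" --pt "-0.71 0.59 -0.03 0 1" --pt "-0.71 0.59 -0.03 0 1"

```text
t: 14.2
tcp_pos: [-0.0285, 0.5553, 0.7203]
tool_rot: [0.27, 0.882, 0.106, -0.372]
wrist_force: [-0.6, -0.3, 0.3]
opening: 0.0852
grasp_force: 0.0
```

```bash
python3 -c "
from h import *
plan([((.3,.35,.42),0),((.58,.25,.34),0)])"
```

```text
t14.20 q [-2.522  0.008  1.235  1.28  -0.759  1.572 -0.427] p [-0.029  0.555  0.72 ] tilt 45.5 az 147.1 x [-0.578  0.397  0.713] y [ 0.555  0.832 -0.013] F [-0.632 -0.327  0.347] open 0.0852 g 0.0
[-1.214  0.038 -0.164] turn 0.0 rows 9.803579072745613
[-0.647  0.183 -0.376] turn 0.0 rows 6.15792172733626
```

Call:
move_arm --pt "-1 0.03 -0.135 -0.023 1" --pt "-1 0.03 -0.135 -0.023 1" --pt "-1 0.03 -0.135 -0.023 1" --pt "-1 0.03 -0.135 -0.023 1" --pt "-1 0.03 -0.135 -0.023 1" --pt "-1 0.03 -0.135 -0.023 1" --pt "-1 0.03 -0.135 -0.023 1" --pt "-1 0.03 -0.135 -0.023 1"

```text
t: 15.0
tcp_pos: [0.205, 0.3717, 0.4885]
tool_rot: [0.264, 0.886, 0.117, -0.362]
wrist_force: [0.0, 0.0, -0.4]
opening: 0.0853
grasp_force: 0.0
```

```bash
python3 -c "
from h import *
plan([((.33,.33,.42),0),((.58,.25,.34),0)])"
```

```text
t15.00 q [-2.231 -0.387  1.25   1.819 -0.418  1.434  0.046] p [0.205 0.372 0.489] tilt 44.7 az 145.4 x [-0.598  0.384  0.704] y [0.554 0.833 0.017] F [ 0.045  0.048 -0.382] open 0.0853 g 0.0
[-0.347  0.083 -0.101] turn 0.0 rows 2.969977820048005
[-0.591  0.176 -0.3  ] turn 0.0 rows 5.488169093604897
```

Call:
move_arm --pt "-0.347 0.083 -0.1 0 1" --pt "-0.347 0.083 -0.1 0 1" --pt "-0.347 0.083 -0.1 0 1" --pt "-0.347 0.083 -0.1 0 1"

```text
t: 15.4
tcp_pos: [0.246, 0.3008, 0.4532]
tool_rot: [0.272, 0.888, 0.128, -0.348]
wrist_force: [-0.6, 0.5, 0.2]
opening: 0.0853
grasp_force: 0.0
```

Call:
move_arm --pt "-0.59 0.176 -0.3 0 1" --pt "-0.59 0.176 -0.3 0 1" --pt "-0.59 0.176 -0.3 0 1" --pt "-0.59 0.176 -0.3 0 1" --pt "-0.59 0.176 -0.3 0 1" --pt "-0.59 0.176 -0.3 0 1" --pt "-0.59 0.176 -0.3 0 1"

```text
t: 16.1
tcp_pos: [0.288, 0.1986, 0.4496]
tool_rot: [0.279, 0.891, 0.136, -0.332]
wrist_force: [0.5, 0.4, -0.3]
opening: 0.0857
grasp_force: 0.0
```

```bash
python3 -c "
from h import *
p,M=st(); d=M[:,2]; c=np.array([.512,.333,.04])
print(d); plan([(c-.15*d+[0,0,.02],0),(c-.05*d,0),(c,0)],p,M)"
```

```text
t16.10 q [-1.781 -0.387  1.252  1.887 -0.333  1.608  0.394] p [0.288 0.199 0.45 ] tilt 42.1 az 140.3 x [-0.624  0.406  0.667] y [0.588 0.807 0.058] F [ 0.469  0.426 -0.349] open 0.0857 g 0.0
[-0.515  0.428 -0.742]
[-0.863  0.544  0.204] turn 0.0 rows 8.322038304094251
[-0.033 -0.003  0.287] turn 0.0 rows 2.312565800017122
[-0.     0.     0.125] turn 0.0 rows 0.9999999999999994
```

```bash
cat > dls.py <<'E'
from sim import *
def jac(q,w=1.):
    p,M=fk(q,TH); J=np.zeros((6,7))
    for i in range(7):
        a=np.array(q,float); a[i]+=1e-5; p2,M2=fk(a,TH); J[:3,i]=(p2-p)/1e-5; J[3:,i]=R.from_matrix(M2@M.T).as_rotvec()/1e-5
    return J
E
python3 - <<'E'
from dls import *
q=np.array([-1.781,-.387,1.25,1.887,-.333,1.608,.394]); p,M=fk(q,TH); J=jac(q); P=np.linalg.pinv(J,rcond=1e-3)
print("sv",np.linalg.svd(J)[1]); n=np.linalg.svd(J)[2][6]; print("null",n)
for k,u in dict(x=[1,0,0],y=[0,1,0],z=[0,0,1]).items(): print(k,P@np.r_[u,0,0,0]*.1)
print("turn",P@np.r_[0,0,0,M[:,2]]*.1)
g=P@np.r_[0,0,0,0,0,0]
E
```

```text
sv [1.791 1.575 1.332 0.43  0.323 0.128]
null [ 0.408  0.558  0.068 -0.002 -0.389  0.171  0.58 ]
x [-0.399  0.083  0.515 -0.189  0.02   0.068  0.133]
y [-0.211  0.125  0.096 -0.031 -0.121 -0.101 -0.035]
z [ 0.106 -0.001 -0.173 -0.168 -0.039  0.173 -0.131]
turn [ 0.024  0.032  0.004 -0.    -0.023  0.01  -0.066]
```

```bash
cat > emu.py <<'E'
from sim import *
SP=.07*np.array([1.89,1.89,2.39,2.39,3.01,3.01,3.01])
def row(q,T,w=1.5,reg=.02):
    p,M=fk(q,TH); tp,tM=T
    dp=tp-p; n=np.linalg.norm(dp); dp=dp*min(1,.05/max(n,1e-9))
    dr=R.from_matrix(tM@M.T).as_rotvec(); m=np.linalg.norm(dr); dr=dr*min(1,.15/max(m,1e-9))
    P,Q=p+dp,R.from_rotvec(dr).as_matrix()@M
    l=np.maximum(lo2,q-SP); h=np.minimum(hi2,q+SP); l=np.minimum(l,h-1e-4)
    def f(x):
        a,b=fk(x,TH); return np.r_[a-P,w*R.from_matrix(b.T@Q).as_rotvec(),reg*(x-q)]
    return least_squares(f,np.clip(q,l+1e-5,h-1e-5),bounds=(l,h),max_nfev=15).x
def call(q,shift,turn,n,base=None,**k):
    p,M=fk(q,TH) if base is None else base; T=(p+M@np.array(shift)*.4,M@R.from_euler("z",turn*45,degrees=True).as_matrix())
    for _ in range(n): q=row(q,T,**k)
    return q
E
python3 - <<'E'
from emu import *
tests=[([-2.584,.293,1.25,.06,-1.189,2.0,-1.59],(-.6,.355,.52),-.082,8,"-> -.334 .477 .918"),([-2.522,.008,1.235,1.28,-.759,1.572,-.427],(-1,.03,-.135),-.023,8,"-> .205 .372 .489 q -2.23 -.387 1.25 1.82 -.42 1.43 .05 tilt44.7 az145.4")]
for reg in(.003,.03,.1):
    for q,s,t,n,c in tests:
        q=call(np.array(q),s,t,n,reg=reg); print(reg,q,*desc(q),c)
E
```

```text
0.003 [-2.402 -0.208  0.203  1.286 -0.228  1.276 -1.242] [-0.326  0.42   0.809] tilt 47.4 az 145.7 -> -.334 .477 .918
0.003 [-2.235 -0.39   1.25   1.813 -0.426  1.453  0.037] [0.191 0.374 0.497] tilt 45.4 az 146.7 -> .205 .372 .489 q -2.23 -.387 1.25 1.82 -.42 1.43 .05 tilt44.7 az145.4
0.03 [-2.759 -0.226  0.442  1.248 -0.095  1.293 -1.33 ] [-0.329  0.422  0.821] tilt 47.4 az 145.7 -> -.334 .477 .918
0.03 [-2.238 -0.39   1.25   1.811 -0.426  1.453  0.034] [0.19  0.375 0.498] tilt 45.4 az 146.7 -> .205 .372 .489 q -2.23 -.387 1.25 1.82 -.42 1.43 .05 tilt44.7 az145.4
0.1 [-2.81   0.208  1.179  0.601 -0.781  1.72  -1.155] [-0.35   0.468  0.949] tilt 47.1 az 145.9 -> -.334 .477 .918
0.1 [-2.267 -0.39   1.25   1.789 -0.425  1.453  0.005] [0.186 0.384 0.507] tilt 45.4 az 146.8 -> .205 .372 .489 q -2.23 -.387 1.25 1.82 -.42 1.43 .05 tilt44.7 az145.4
```

```bash
timeout 570 python3 search.py 2200
```

```text
404.78720116615295
6.3 [([0.6, -0.7, 0.5], 0.0, 6), ([0.6, -0.4, -0.9], 0.0, 3), ([0.5, -0.6, 0.6], 0.0, 6), ([-0.5, 0.6, -0.9], 0.0, 3)] [-0.258  0.732  0.068  1.219 -0.592  1.704  0.85 ] [0.596 0.266 0.278] tilt 42.3 az 141.4
6.3 [([0.5, -0.7, 0.2], 0.0, 8), ([0.8, -0.6, 0.4], 0.0, 5), ([-0.6, -0.1, 0.4], 0.0, 3), ([0.4, 0.5, -0.2], 0.0, 5)] [-0.213  0.73  -0.011  1.219 -0.553  1.687  0.823] [0.596 0.266 0.278] tilt 42.3 az 141.2
6.4 [([0.8, -0.7, 0.2], 0.0, 7), ([0.0, -0.4, 0.4], 0.0, 5)] [-0.293  0.733  0.128  1.222 -0.624  1.715  0.872] [0.596 0.266 0.278] tilt 42.3 az 141.2
6.4 [([1.0, -0.6, 0.7], 0.0, 8), ([-0.0, -0.8, -0.1], 0.0, 7)] [-0.321  0.736  0.176  1.223 -0.646  1.725  0.888] [0.596 0.266 0.279] tilt 42.2 az 141.3
6.4 [([0.8, -0.5, 0.3], 0.0, 7), ([0.9, -0.3, -0.1], 0.0, 5), ([-0.6, -0.8, 0.0], 0.0, 7)] [-0.315  0.735  0.163  1.221 -0.639  1.723  0.883] [0.596 0.266 0.279] tilt 42.1 az 141.4
```

```bash
cat > s2.py <<'E'
from search import *
G2=frame(49.5,146.4,1)
def goto(q,tgt,n):
    p,M=fk(q,TH); 
    for _ in range(n): q=row(q,(np.array(tgt),M),reg=.1)
    return q
def ratch(a):
    q,seed=a; rng=np.random.default_rng(seed); seq=[]; rows=0
    t1=[rng.uniform(-.45,.1),rng.uniform(.2,.55),rng.uniform(.6,.95)]; n=int(rng.integers(10,17)); q=goto(q,t1,n); rows+=n; seq.append((np.round(t1,2).tolist(),n))
    for k in range(14):
        c=[]
        for d in((1,0,-1),(1,0,0),(0,0,-1),(1,-1,-1),(1,1,-1),(-1,0,-1)):
            x=call(q,d,0,2,reg=.1); c.append((oerr(x,G2),d,x))
        e,d,q=min(c,key=lambda t:t[0]); rows+=2; seq.append(d)
        if e<1.2: break
    return (e+.15*rows,e,rows,seq,q)
def back(a):
    q,seed=a; rng=np.random.default_rng(seed); seq=[]; rows=0; h=0
    p,M=fk(q,TH)
    for k in range(2):
        f=(k+1)/3; t=np.array([-.2+.8*f,.4-.1*f,.8-.45*f])+rng.uniform(-.2,.2,3)
        n=int(rng.integers(4,9)) ; q=goto(q,t,n); rows+=n; seq.append((np.round(t,2).tolist(),n)); p=fk(q,TH)[0]
        if p[2]<.35 or (p[1]>.55 and p[0]>.2): return (999,seq,q)
    tgt=CUP-.16*G2[:,2]+[0,0,.14]; q=goto(q,tgt,14); p=fk(q,TH)[0]
    return (oerr(q,frame(48.5,146.4,1))+200*np.linalg.norm(p-tgt)+.1*rows,seq,q)
if __name__=="__main__":
    t=time.time()
    with Pool() as P:
        o=sorted(P.map(ratch,[(Q0,i) for i in range(40)],chunksize=1),key=lambda o:o[0])
        for r in o[:4]: print(r[:4],r[4],*desc(r[4]))
        print(time.time()-t)
        qs=[r[4] for r in o[:2]]
        o2=P.map(back,[(qs[i%2],i) for i in range(240)],chunksize=2)
    for j in(0,1):
        print("from",j)
        for r in sorted(o2[j::2],key=lambda o:o[0])[:3]: print(round(r[0],1),r[1],r[2],*desc(r[2]))
    print(time.time()-t)
E
timeout 400 python3 s2.py
```

```text
(np.float64(10.892817792320134), np.float64(5.192817792320133), 38, [([0.05, 0.22, 0.84], 10), (1, 0, -1), (1, 0, -1), (1, 0, -1), (1, 0, -1), (1, 0, -1), (1, -1, -1), (1, -1, -1), (1, 0, -1), (1, -1, -1), (1, 0, -1), (1, -1, -1), (1, -1, -1), (1, 0, -1), (1, -1, -1)]) [-1.858 -0.186 -0.904  0.464  0.14   2.    -1.735] [-0.304  0.079  1.032] tilt 47.7 az 139.9
(np.float64(10.926172147943868), np.float64(4.926172147943868), 40, [([-0.02, 0.41, 0.85], 12), (1, 0, 0), (1, 0, 0), (1, 0, -1), (1, 0, -1), (1, 0, -1), (1, 0, -1), (1, -1, -1), (1, -1, -1), (1, -1, -1), (1, -1, -1), (1, -1, -1), (1, -1, -1), (1, -1, -1), (1, -1, -1)]) [-2.81   0.014 -0.58   0.446  0.709  2.    -1.882] [-0.385  0.122  1.019] tilt 46.9 az 140.8
(np.float64(11.12533303513277), np.float64(5.125333035132771), 40, [([-0.21, 0.4, 0.92], 12), (1, 0, 0), (1, 0, 0), (1, 0, 0), (1, 0, -1), (1, 0, -1), (1, 0, -1), (1, 0, -1), (1, 0, -1), (1, 0, -1), (1, -1, -1), (1, -1, -1), (1, -1, -1), (1, -1, -1), (1, -1, -1)]) [-2.525 -0.018 -0.648  0.424  0.545  2.    -1.786] [-0.348  0.151  1.028] tilt 46.6 az 140.7
(np.float64(11.
[... 571 characters left out ...]
)] [-0.858  0.647  0.964  1.499 -0.967  2.     1.102] [0.474 0.272 0.374] tilt 47.5 az 139.9
41.9 [([-0.05, 0.45, 0.73], 8), ([0.4, 0.18, 0.37], 7)] [-0.897  0.637  0.997  1.527 -0.972  2.     1.105] [0.462 0.276 0.377] tilt 47.6 az 139.9
from 1
86.6 [([0.07, 0.39, 0.65], 8), ([0.38, 0.36, 0.41], 8)] [-1.836 -0.39   1.25   1.888 -0.413  1.592  0.354] [0.259 0.237 0.469] tilt 46.3 az 140.4
86.6 [([0.07, 0.55, 0.51], 8), ([0.26, 0.3, 0.63], 8)] [-1.831 -0.39   1.25   1.885 -0.413  1.599  0.356] [0.26  0.235 0.47 ] tilt 46.4 az 140.4
87.1 [([0.1, 0.38, 0.76], 7), ([0.34, 0.45, 0.62], 8)] [-1.848 -0.39   1.25   1.858 -0.417  1.61   0.333] [0.263 0.24  0.482] tilt 46.4 az 140.3
109.04902291297913
```

```bash
python3 - <<'E'
from s2 import *
plan([((.05,.22,.84),0)])
q=goto(Q0,(.05,.22,.84),8); print(*desc(q),q)
for d,n in(((1,0,-1),8),((1,-.5,-1),4),((1,-.5,-1),2),((1,-.5,-1),2),((1,-.5,-1),2),((1,-.5,-1),2)): q=call(q,d,0,n,reg=.1); print(d,n,*desc(q),q)
E
```

```text
t16.10 q [-1.781 -0.387  1.252  1.887 -0.333  1.608  0.394] p [0.288 0.199 0.45 ] tilt 42.1 az 140.3 x [-0.624  0.406  0.667] y [0.588 0.807 0.058] F [ 0.469  0.426 -0.349] open 0.0857 g 0.0
[ 1.044 -0.25  -0.395] turn 0.0 rows 9.153621168725001
[0.113 0.225 0.761] tilt 42.0 az 140.4 [-1.336 -0.39   0.477  1.414 -0.618  1.988 -0.206]
(1, 0, -1) 8 [0.012 0.257 0.938] tilt 42.5 az 140.1 [-2.274 -0.378  0.529  0.87  -0.306  2.    -0.969]
(1, -0.5, -1) 4 [-0.078  0.232  0.978] tilt 42.9 az 140.0 [-2.373 -0.334  0.307  0.752 -0.184  2.    -1.22 ]
(1, -0.5, -1) 2 [-0.12   0.218  0.993] tilt 43.4 az 139.9 [-2.372 -0.298  0.19   0.694 -0.143  2.    -1.315]
(1, -0.5, -1) 2 [-0.159  0.204  1.005] tilt 43.9 az 139.9 [-2.352 -0.262  0.068  0.642 -0.103  2.    -1.395]
(1, -0.5, -1) 2 [-0.192  0.19   1.014] tilt 44.4 az 139.9 [-2.317 -0.23  -0.061  0.597 -0.061  2.    -1.465]
(1, -0.5, -1) 2 [-0.221  0.175  1.02 ] tilt 44.8 az 140.0 [-2.272 -0.204 -0.195  0.559 -0.015  2.    -1.525]
```

Call:
move_arm --pt "1 -0.25 -0.4 0.11 1" --pt "1 -0.25 -0.4 0.11 1" --pt "1 -0.25 -0.4 0.11 1" --pt "1 -0.25 -0.4 0.11 1" --pt "1 -0.25 -0.4 0.11 1" --pt "1 -0.25 -0.4 0.11 1" --pt "1 -0.25 -0.4 0.11 1" --pt "1 -0.25 -0.4 0.11 1"

```text
t: 16.9
tcp_pos: [0.0935, 0.2231, 0.7822]
tool_rot: [0.32, 0.877, 0.124, -0.337]
wrist_force: [1.2, 0.9, -0.3]
opening: 0.0853
grasp_force: 0.0
```

Call:
move_arm --pt "1 0 -1 0 1" --pt "1 0 -1 0 1" --pt "1 0 -1 0 1" --pt "1 0 -1 0 1" --pt "1 0 -1 0 1" --pt "1 0 -1 0 1" --pt "1 0 -1 0 1" --pt "1 0 -1 0 1"

```text
t: 17.7
tcp_pos: [0.0578, 0.2595, 0.9324]
tool_rot: [0.318, 0.872, 0.135, -0.345]
wrist_force: [0.3, 0.7, -0.3]
opening: 0.0854
grasp_force: 0.0
```

Call:
move_arm --pt "1 -0.5 -1 0 1" --pt "1 -0.5 -1 0 1" --pt "1 -0.5 -1 0 1" --pt "1 -0.5 -1 0 1"

```text
t: 18.1
tcp_pos: [-0.0276, 0.2531, 0.9918]
tool_rot: [0.317, 0.863, 0.148, -0.365]
wrist_force: [-0.1, 1.0, -0.0]
opening: 0.0854
grasp_force: 0.0
```

Call:
move_arm --pt "1 -0.5 -1 0 1" --pt "1 -0.5 -1 0 1" --pt "1 -0.5 -1 0 1"

```text
t: 18.4
tcp_pos: [-0.0875, 0.2328, 1.0285]
tool_rot: [0.313, 0.853, 0.157, -0.386]
wrist_force: [0.9, 0.2, -0.3]
opening: 0.0853
grasp_force: 0.0
```

```bash
python3 - <<'E'
from s2 import *
st(); q=np.clip(np.array(env.read_state()["q"]),lo2,hi2)
for d in((1,0,-1),(1,-1,-1),(1,-1,0),(1,-1,1),(0,-1,-1),(1,1,-1)): print(d,*desc(call(q,d,0,2,reg=.1)))
E
```

```text
t18.40 q [-2.815 -0.299  0.305  0.555  0.163  2.003 -1.477] p [-0.087  0.233  1.028] tilt 49.3 az 137.7 x [-0.506  0.413  0.757] y [0.656 0.755 0.027] F [ 0.93   0.196 -0.26 ] open 0.0853 g 0.0
(1, 0, -1) [-0.114  0.244  1.045] tilt 49.9 az 137.4
(1, -1, -1) [-0.143  0.213  1.046] tilt 49.8 az 137.5
(1, -1, 0) [-0.18   0.23   1.053] tilt 49.6 az 137.5
(1, -1, 1) [-0.194  0.255  1.041] tilt 49.4 az 137.5
(0, -1, -1) [-0.115  0.178  1.033] tilt 49.7 az 137.5
(1, 1, -1) [-0.079  0.271  1.039] tilt 49.8 az 137.3
```

```bash
cat > s3.py <<'E'
from s2 import *
if __name__=="__main__":
    q=np.clip(np.array(env.read_state()["q"]),lo2,hi2)
    with Pool() as P: o=P.map(back,[(q,i) for i in range(700)],chunksize=4)
    for r in sorted(o,key=lambda o:o[0])[:5]: print(round(r[0],1),r[1],r[2],*desc(r[2]))
E
time timeout 300 python3 s3.py
```

```text
9.0 [([0.05, 0.32, 0.71], 8), ([0.21, 0.17, 0.5], 7)] [-0.57   0.916  0.771  1.181 -1.084  2.     0.999] [0.609 0.266 0.283] tilt 49.2 az 137.6
9.1 [([0.06, 0.22, 0.63], 7), ([0.19, 0.14, 0.38], 8)] [-0.552  0.898  0.724  1.183 -1.053  1.98   0.987] [0.608 0.265 0.284] tilt 49.2 az 137.6
9.3 [([0.15, 0.49, 0.56], 7), ([0.14, 0.22, 0.6], 8)] [-0.573  0.914  0.773  1.187 -1.084  2.     1.002] [0.608 0.266 0.283] tilt 49.3 az 137.6
9.4 [([-0.02, 0.28, 0.5], 8), ([0.18, 0.22, 0.42], 8)] [-0.553  0.896  0.725  1.186 -1.052  1.978  0.988] [0.608 0.265 0.283] tilt 49.2 az 137.6
9.6 [([0.2, 0.19, 0.57], 8), ([0.19, 0.26, 0.48], 8)] [-0.577  0.916  0.779  1.189 -1.087  2.     1.005] [0.607 0.266 0.282] tilt 49.2 az 137.5
real	2m28.922s
user	9m43.466s
sys	0m0.297s
```

```bash
python3 -c "
from h import *
plan([((.05,.32,.71),2)])"
```

```text
t18.40 q [-2.815 -0.299  0.305  0.555  0.163  2.003 -1.477] p [-0.087  0.233  1.028] tilt 49.3 az 137.7 x [-0.506  0.413  0.757] y [0.656 0.755 0.027] F [ 0.93   0.196 -0.26 ] open 0.0853 g 0.0
[-0.687  0.368  0.438] turn 0.044 rows 7.153372873643327
```

Call:
move_arm --pt "-0.687 0.368 0.438 0.044 1" --pt "-0.687 0.368 0.438 0.044 1" --pt "-0.687 0.368 0.438 0.044 1" --pt "-0.687 0.368 0.438 0.044 1" --pt "-0.687 0.368 0.438 0.044 1" --pt "-0.687 0.368 0.438 0.044 1" --pt "-0.687 0.368 0.438 0.044 1" --pt "-0.687 0.368 0.438 0.044 1"

```text
t: 19.2
tcp_pos: [-0.0502, 0.2577, 0.9173]
tool_rot: [0.321, 0.858, 0.147, -0.372]
wrist_force: [-1.2, -0.7, 0.7]
opening: 0.0856
grasp_force: 0.0
```

```bash
python3 - <<'E'
from s2 import *
p,M=st(); plan([((.21,.17,.5),0)],p,M)
q=np.clip(np.array(env.read_state()["q"]),lo2,hi2); q=goto(q,(.21,.17,.5),7); print(q,*desc(q)); q=goto(q,(.609,.266,.283),14); print(q,*desc(q))
E
```

```text
t19.20 q [-1.751 -0.381  0.238  1.059 -0.547  1.839 -0.969] p [-0.05   0.258  0.917] tilt 47.2 az 137.9 x [-0.517  0.442  0.733] y [0.661 0.75  0.013] F [-1.163 -0.733  0.691] open 0.0856 g 0.0
[-1.198  0.251  0.248] turn 0.0 rows 9.989807552440704
[-1.22  -0.39   0.472  1.589 -0.684  1.876 -0.151] [0.127 0.247 0.707] tilt 47.1 az 138.0
[-0.595  0.839  0.737  1.255 -1.008  1.941  0.985] [0.588 0.266 0.293] tilt 47.1 az 137.9
```

Call:
move_arm --pt "-1 0.21 0.21 0 1" --pt "-1 0.21 0.21 0 1" --pt "-1 0.21 0.21 0 1" --pt "-1 0.21 0.21 0 1" --pt "-1 0.21 0.21 0 1" --pt "-1 0.21 0.21 0 1" --pt "-1 0.21 0.21 0 1" --pt "-1 0.21 0.21 0 1"

```text
t: 20.0
tcp_pos: [0.0709, 0.2403, 0.7498]
tool_rot: [0.321, 0.858, 0.146, -0.372]
wrist_force: [1.4, 1.8, 0.6]
opening: 0.0855
grasp_force: 0.0
```

```bash
python3 - <<'E'
from s2 import *
p,M=st(); plan([((.6,.266,.285),0)],p,M)
q=np.clip(np.array(env.read_state()["q"]),lo2,hi2)
for t in[(.609,.266,.283),(.45,.2,.4),(.35,.2,.45)]: x=goto(q,t,8);print(t,x,*desc(x)); x=goto(x,(.609,.266,.283),8); print(x,*desc(x))
E
```

```text
t20.00 q [-0.77  -0.386  0.126  1.526 -0.859  2.003 -0.18 ] p [0.071 0.24  0.75 ] tilt 47.1 az 138.0 x [-0.516  0.443  0.733] y [0.661 0.751 0.012] F [1.428 1.792 0.638] open 0.0855 g 0.0
[-1.506  0.909  0.101] turn 0.0 rows 14.09543585218211
(0.609, 0.266, 0.283) [-0.639  0.126  0.404  1.636 -0.732  1.862  0.583] [0.343 0.264 0.51 ] tilt 47.2 az 137.8
[-0.399  0.796  0.384  1.196 -0.836  1.827  0.869] [0.606 0.266 0.283] tilt 47.1 az 137.8
(0.45, 0.2, 0.4) [-0.626  0.091  0.462  1.686 -0.689  1.894  0.651] [0.333 0.22  0.505] tilt 47.1 az 137.8
[-0.416  0.799  0.414  1.2   -0.852  1.835  0.88 ] [0.605 0.266 0.283] tilt 47.1 az 137.8
(0.35, 0.2, 0.45) [-0.637  0.052  0.471  1.761 -0.665  1.861  0.673] [0.313 0.21  0.488] tilt 47.1 az 137.8
[-0.42   0.798  0.421  1.206 -0.854  1.835  0.884] [0.604 0.265 0.283] tilt 47.1 az 137.8
```

Call:
move_arm --pt "-1 0.6 0.07 0.02 1" --pt "-1 0.6 0.07 0.02 1" --pt "-1 0.6 0.07 0.02 1" --pt "-1 0.6 0.07 0.02 1" --pt "-1 0.6 0.07 0.02 1" --pt "-1 0.6 0.07 0.02 1" --pt "-1 0.6 0.07 0.02 1" --pt "-1 0.6 0.07 0.02 1" --pt "-1 0.6 0.07 0.02 1"

```text
schema error: expected 1 to 8 rows
```

```bash
python3 - <<'E'
from h import *
p,M=st(); plan([((.6,.266,.283),0)],p,M)
E
```

```text
t20.00 q [-0.77  -0.386  0.126  1.526 -0.859  2.003 -0.18 ] p [0.071 0.24  0.75 ] tilt 47.1 az 138.0 x [-0.516  0.443  0.733] y [0.661 0.751 0.012] F [1.428 1.792 0.638] open 0.0855 g 0.0
[-1.51   0.909  0.104] turn 0.0 rows 14.12184916663989
```

Call:
move_arm --pt "-1 0.6 0.07 0.02 1" --pt "-1 0.6 0.07 0.02 1" --pt "-1 0.6 0.07 0.02 1" --pt "-1 0.6 0.07 0.02 1" --pt "-1 0.6 0.07 0.02 1" --pt "-1 0.6 0.07 0.02 1" --pt "-1 0.6 0.07 0.02 1" --pt "-1 0.6 0.07 0.02 1"

```text
t: 20.8
tcp_pos: [0.3704, 0.2549, 0.485]
tool_rot: [0.328, 0.856, 0.143, -0.373]
wrist_force: [-0.4, 1.3, -0.5]
opening: 0.0856
grasp_force: 0.0
```

```bash
python3 - <<'E'
from h import *
p,M=st(); d=M[:,2]; c=np.array([.512,.333,.04]); plan([((.6,.266,.283),0),(c-.14*d,0),(c-.06*d,0),(c+.002*d,0)],p,M)
E
```

```text
t20.80 q [-0.661  0.169  0.458  1.637 -0.732  1.859  0.623] p [0.37  0.255 0.485] tilt 47.1 az 138.2 x [-0.507  0.454  0.733] y [ 0.667  0.745 -0.   ] F [-0.448  1.253 -0.477] open 0.0856 g 0.0
[-0.648  0.404  0.044] turn 0.0 rows 6.121213295632478
[-0.257 -0.022  0.265] turn 0.0 rows 2.963467960840429
[ 0.  -0.   0.2] turn 0.0 rows 1.6000000000000003
[-0.     0.     0.155] turn 0.0 rows 1.239999999999999
```

```bash
python3 - <<'E'
from h import *
p,M=st(0); d=M[:,2]; g=np.array([.5158,.3298,.0406]); plan([((.6,.266,.283),0),(g-.14*d,0),(g,0)],p,M)
E
```

```text
[-0.648  0.404  0.044] turn 0.0 rows 6.121213295632478
[-0.265 -0.021  0.255] turn 0.0 rows 2.9478247271138227
[0.   0.   0.35] turn 0.0 rows 2.8000000000000003
```

Call:
move_arm --pt "-0.65 0.4 0.045 0 1" --pt "-0.65 0.4 0.045 0 1" --pt "-0.65 0.4 0.045 0 1" --pt "-0.65 0.4 0.045 0 1" --pt "-0.65 0.4 0.045 0 1" --pt "-0.65 0.4 0.045 0 1" --pt "-0.65 0.4 0.045 0 1"

```text
t: 21.5
tcp_pos: [0.5991, 0.2642, 0.2764]
tool_rot: [0.329, 0.855, 0.14, -0.376]
wrist_force: [-0.9, -0.2, -1.8]
opening: 0.085
grasp_force: 0.0
```

```bash
python3 - <<'E'
from h import *
p,M=st(); d=M[:,2]; g=np.array([.5158,.3298,.0406]); plan([(g-.12*d,0),(g,0)],p,M)
E
```

```text
t21.50 q [-0.453  0.777  0.447  1.254 -0.857  1.83   0.879] p [0.599 0.264 0.276] tilt 47.4 az 138.5 x [-0.5    0.457  0.736] y [ 0.668  0.744 -0.008] F [-0.942 -0.16  -1.764] open 0.0850 g 0.0
[-0.255 -0.012  0.294] turn 0.0 rows 3.1130432995991977
[ 0.  -0.   0.3] turn 0.0 rows 2.4000000000000004
```

Call:
move_arm --pt "-0.255 -0.012 0.294 -0.01 1" --pt "-0.255 -0.012 0.294 -0.01 1" --pt "-0.255 -0.012 0.294 -0.01 1" --pt "-0.255 -0.012 0.294 -0.01 1"

```text
t: 21.9
tcp_pos: [0.5793, 0.2723, 0.1244]
tool_rot: [0.325, 0.856, 0.142, -0.376]
wrist_force: [-1.1, 0.0, -0.2]
opening: 0.0852
grasp_force: 0.0
```

```bash
python3 - <<'E'
from h import *
p,M=st(); d=M[:,2]; g=np.array([.5158,.3298,.0406]); plan([(g,0)],p,M)
im=env.get_image("scene"); cv2.imwrite("pics/appr.png",cv2.resize(im["frame"][150:350,250:450][:,:,::-1],None,fx=3,fy=3,interpolation=cv2.INTER_CUBIC))
E
```

```text
t21.90 q [-0.463  0.909  0.411  1.386 -0.884  1.626  1.044] p [0.579 0.272 0.124] tilt 47.4 az 138.5 x [-0.506  0.45   0.736] y [ 0.664  0.748 -0.001] F [-1.079  0.025 -0.229] open 0.0852 g 0.0
[-0.009  0.002  0.299] turn 0.0 rows 2.3966224430173466
```

View pics/appr.png

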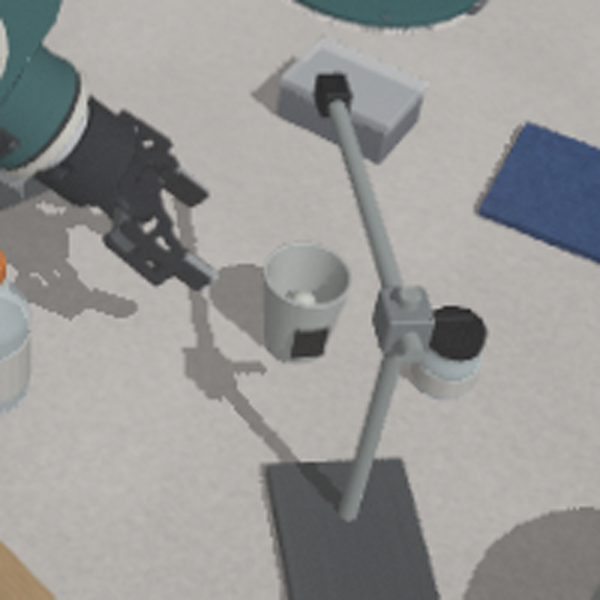

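Call:
move_arm --pt "-0.003 0 0.1 0 1" --pt "-0.006 0 0.18 0 1" --pt "-0.009 0.002 0.25 0 1" --pt "-0.009 0.002 0.3 0 1" --pt "-0.009 0.002 0.3 0 1"

```text
t: 22.45
tcp_pos: [0.5188, 0.3314, 0.0466]
tool_rot: [0.323, 0.857, 0.145, -0.373]
wrist_force: [0.8, -0.1, 0.6]
opening: 0.0854
grasp_force: 0.0
```

```bash
python3 - <<'E'
from h import *
p,M=st()
im=env.get_image("scene"); cv2.imwrite("pics/appr2.png",cv2.resize(im["frame"][210:300,290:410][:,:,::-1],None,fx=5,fy=5,interpolation=cv2.INTER_CUBIC))
E
```

```text
t22.45 q [-0.554  0.943  0.361  1.531 -0.955  1.442  1.1  ] p [0.519 0.331 0.047] tilt 47.2 az 138.1 x [-0.513  0.446  0.734] y [0.663 0.749 0.007] F [ 0.762 -0.111  0.609] open 0.0854 g 0.0
```

View pics/appr2.png

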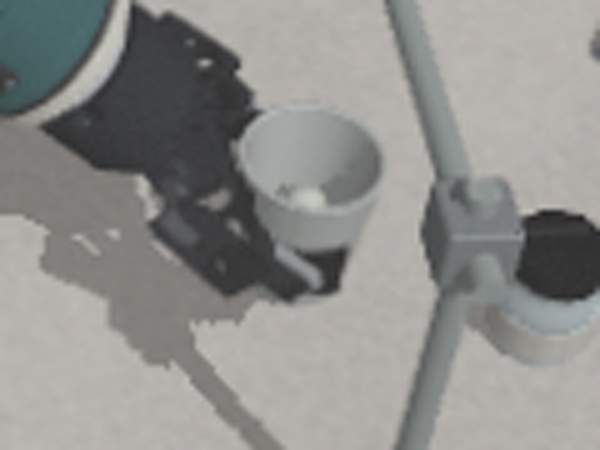

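Call:
move_arm --pt "-0.009 -0.006 0.012 0 1" --pt "-0.009 -0.006 0.012 0 1" --pt "-0.009 -0.006 0.012 0 -1" --pt "-0.009 -0.006 0.012 0 -1" --pt "-0.009 -0.006 0.012 0 -1" --pt "-0.009 -0.006 0.012 0 -1" --pt "-0.009 -0.006 0.012 0 -1" --pt "-0.009 -0.006 0.012 0 -1"

```text
t: 23.3
tcp_pos: [0.5183, 0.3276, 0.0402]
tool_rot: [0.325, 0.857, 0.145, -0.372]
wrist_force: [2.0, -5.6, 11.2]
opening: 0.0656
grasp_force: 65.1
```

```bash
python3 - <<'E'
from h import *
p,M=st()
E
```

```text
t23.30 q [-0.55   0.949  0.362  1.536 -0.958  1.434  1.11 ] p [0.518 0.328 0.04 ] tilt 47.1 az 137.9 x [-0.512  0.449  0.732] y [0.665 0.746 0.007] F [ 1.986 -5.562 11.169] open 0.0656 g 65.1
```

```bash
python3 - <<'E'
from emu import *
for n,uv in(("top",(294,187)),("scene",(233,183))):
    im=dict(np.load(f"/tmp/{n}0.npz")); P=cloud(im); print(n,pix2w(im,uv,.102))
    Q=P.reshape(-1,3); J=Q[(np.hypot(Q[:,0]-.64,Q[:,1]+.04)<.062)&(Q[:,2]>.095)&(Q[:,2]<.109)]; print(J.min(0),J.max(0),J.mean(0))
    e=env.look_for
p,M=st(0); q=np.clip(np.array(env.read_state()["q"]),lo2,hi2)
mt=M.T@(np.array([.5117,.3335,.085])-p); ut=M.T@[0,0,1]; json.dump(dict(mt=mt.tolist(),ut=ut.tolist()),open("cup.json","w")); print(mt,ut)
jar=np.array([.637,-.041,.102])
def pourpose(phi,back,h):
    Mp=M@R.from_euler("z",phi,degrees=True).as_matrix(); a=Mp@ut; ah=a[:2]/np.linalg.norm(a[:2]); 
    low=.037*np.linalg.norm(a[:2])
    m=np.array([jar[0]-back*ah[0],jar[1]-back*ah[1],.102+h+low]); return m-Mp@mt,Mp,np.degrees(np.arccos(a[2])),np.degrees(np.arctan2(a[1],a[0]))
for phi in(90,120,150,180):
    for s in(1,-1):
        t,Mp,ti,az=pourpose(s*phi,.025,.025); print(s*phi,t,"tilt",ti,"az",az)
# emulate
def go(q,t,Mt,n):
    for _ in range(n): q=row(q,(np.array(t),Mt),reg=.1)
    a,b=fk(q,TH); print("at",a,"err",np.linalg.norm(a-t),np.degrees(R.from_matrix(b.T@Mt).magnitude()),q); return q
q=go(q,p+[0,0,.03],M,3); q=go(q,p+[.1,-.09,.08],M,6); q=go(q,(.62,.1,.28),M,8); 
for f in(45,90,120,150,180):
    t,Mp,_,_=pourpose(f,.025,.025 if f>90 else .07); q=go(q,t,Mp,10)
q=go(q,(.45,-.02,.25),M,24)
for z in(.16,.14,.12): q=go(q,(.513,-.385,z),M,12)
E
```

```text
top [ 0.594 -0.037  0.102]
[ 0.601 -0.089  0.095] [0.701 0.016 0.106] [ 0.661 -0.044  0.099]
scene [ 0.611 -0.01   0.102]
[ 0.595 -0.091  0.095] [0.701 0.019 0.107] [ 0.658 -0.038  0.099]
[ 0.039  0.    -0.024] [ 0.732  0.007 -0.681]
90 [ 0.574 -0.064  0.143] tilt 62.36797627492228 az 13.65452064137372
-90 [0.653 0.024 0.143] tilt 62.36797627492228 az -97.83401261152241
120 [ 0.567 -0.045  0.161] tilt 78.71514574236956 az -1.7994653512969063
-120 [0.633 0.029 0.161] tilt 78.71514574236956 az -82.38002661885177
150 [ 0.571 -0.019  0.172] tilt 90.03317969314524 az -20.612516454664856
-150 [0.609 0.023 0.172] tilt 90.03317969314524 az -63.56697551548382
180 [0.586 0.005 0.176] tilt 94.15284896971056 az -42.08974598507434
-180 [0.586 0.005 0.176] tilt 94.15284896971056 az -42.089745985074345
at [0.518 0.328 0.07 ] err 1.9969286935766717e-05 0.00019921744672367784 [-0.542  0.928  0.373  1.509 -0.943  1.473  1.083]
at [0.618 0.238 0.12 ] err 2.570886913783588e-05 0.0002170204044007035 [-0.382  0.992  0.42   1.242 -0.875  1.691  1.054]
at [0.62 0.1  0.28] err 6.135485866111193e-06 4.2439314
[... 492 characters left out ...]
 2.058344855559935e-05 [-0.332  1.073  0.968  1.351 -0.908  2.    -1.049]
at [0.586 0.005 0.176] err 2.0500651312597675e-06 2.4099610548835553e-05 [-0.343  1.065  0.936  1.316 -0.926  2.    -1.639]
at [ 0.45 -0.02  0.25] err 9.917352113274842e-07 7.4655470479497095e-06 [ 0.014  0.566  0.286  1.654 -0.457  1.73   1.279]
at [ 0.513 -0.385  0.16 ] err 0.00027594910001294134 0.0031036617901689127 [ 0.479  1.081  0.358  0.93  -0.299  2.     1.634]
at [ 0.513 -0.385  0.14 ] err 2.5433507457055145e-07 1.7627230765291514e-06 [ 0.48   1.102  0.355  0.935 -0.302  1.975  1.635]
at [ 0.513 -0.385  0.12 ] err 2.0288235716716328e-07 1.4358741550994002e-06 [ 0.48   1.123  0.352  0.938 -0.305  1.951  1.636]
```

```bash
python3 - <<'E'
from emu import *
for n in("top","scene"):
    im=dict(np.load(f"/tmp/{n}0.npz")); Q=cloud(im).reshape(-1,3); J=Q[(np.hypot(Q[:,0]-.602,Q[:,1]+.037)<.068)&(Q[:,2]>.097)&(Q[:,2]<.108)]
    r=least_squares(lambda v:np.hypot(J[:,0]-v[0],J[:,1]-v[1])-.0525,[.602,-.037],loss="soft_l1",f_scale=.002); print(n,r.x,len(J),np.median(np.abs(r.fun)))
    print("base", cv2.minAreaRect(Q[(np.hypot(Q[:,0]-.602,Q[:,1]+.037)<.125)&(Q[:,2]>.026)&(Q[:,2]<.036)][:,:2].astype(np.float32)))
p,M=st(0); c=json.load(open("cup.json")); mt,ut=np.array(c["mt"]),np.array(c["ut"]); q=np.clip(np.array(env.read_state()["q"]),lo2,hi2)
plan([(p+[0,0,.03],0),(p+[.09,-.085,.07],0),((.6,.1,.27),0)],p,M)
E
```

```text
top [ 0.598 -0.035] 247 0.0012824198248196084
base ((0.5979787707328796, -0.03521077334880829), (0.1689768135547638, 0.168862983584404), 81.9582748413086)
scene [ 0.598 -0.031] 238 0.0016010426800998796
base ((0.588836669921875, -0.007541336119174957), (0.17614540457725525, 0.16990560293197632), 65.90005493164062)
[ 0.055  0.001 -0.051] turn 0.0 rows 0.5999999999999998
[-0.137 -0.008 -0.295] turn 0.0 rows 2.6019223662515376
[ 0.143 -0.277 -0.436] turn 0.0 rows 4.286281868634055
```

Call:
move_arm --pt "0.02 0 -0.02 0 -1" --pt "0.037 0 -0.034 0 -1" --pt "0.055 0 -0.051 0 -1" --pt "0.055 0 -0.051 0 -1"

```text
t: 23.7
tcp_pos: [0.5177, 0.3283, 0.0707]
tool_rot: [0.325, 0.857, 0.145, -0.372]
wrist_force: [-0.2, 1.2, -2.5]
opening: 0.0653
grasp_force: 66.3
```

```bash
python3 - <<'E'
from h import *
p,M=st(); plan([((.61,.245,.11),0),((.6,.1,.27),0)],p,M)
E
```

```text
t23.70 q [-0.558  0.903  0.372  1.542 -0.944  1.461  1.082] p [0.518 0.328 0.071] tilt 47.1 az 137.9 x [-0.513  0.449  0.732] y [0.665 0.747 0.008] F [-0.181  1.162 -2.512] open 0.0653 g 66.3
[-0.14  -0.001 -0.295] turn 0.0 rows 2.6086173398191472
[ 0.143 -0.284 -0.437] turn 0.0 rows 4.323193264243459
```

Call:
move_arm --pt "-0.01 0 -0.02 0 -1" --pt "-0.03 0 -0.065 0 -1" --pt "-0.06 0 -0.13 0 -1" --pt "-0.09 0 -0.2 0 -1" --pt "-0.12 0 -0.26 0 -1" --pt "-0.135 0 -0.285 0 -1" --pt "-0.14 0 -0.295 0 -1"

```text
t: 24.4
tcp_pos: [0.6107, 0.2437, 0.1078]
tool_rot: [0.326, 0.857, 0.145, -0.372]
wrist_force: [-0.4, -0.0, -2.9]
opening: 0.065
grasp_force: 66.4
```

```bash
python3 - <<'E'
from emu import *
p,M=st(); c=json.load(open("cup.json")); mt,ut=np.array(c["mt"]),np.array(c["ut"]); jar=np.array([.598,-.035,.102])
y=M[:,1]
def pp(phi,back,h):
    Mp=M@R.from_euler("z",phi,degrees=True).as_matrix(); a=Mp@ut; ah=a[:2]/np.linalg.norm(a[:2])
    m=np.array([jar[0]-back*ah[0],jar[1]-back*ah[1],.102+h+.037*np.linalg.norm(a[:2])]); return m-Mp@mt
L=[((.6,.1,.24),0)]+[(pp(45,.0,.09),45),(pp(90,.02,.05),45),(pp(135,.03,.022),45),(pp(180,.03,.02),45)]
q=np.clip(np.array(env.read_state()["q"]),lo2,hi2); Mt=M
for t,f in L:
    Mt=Mt@R.from_euler("z",f,degrees=True).as_matrix()
    for _ in range(10): q=row(q,(np.array(t),Mt),reg=.1)
    a,b=fk(q,TH); print(t,"err",np.linalg.norm(a-t),np.degrees(R.from_matrix(b.T@Mt).magnitude()),q)
plan(L,p,M)
E
```

```text
t24.40 q [-0.409  0.97   0.417  1.306 -0.878  1.654  1.066] p [0.611 0.244 0.108] tilt 47.1 az 138.0 x [-0.51   0.451  0.732] y [0.666 0.746 0.005] F [-0.435 -0.015 -2.87 ] open 0.0650 g 66.4
(0.6, 0.1, 0.24) err 1.557927153078518e-07 1.1405852836421838e-06 [-0.257  0.835  0.496  1.273 -0.752  1.878  1.14 ]
[ 0.58  -0.056  0.176] err 4.866742373273293e-07 3.4383581800874683e-06 [-0.154  0.981  0.704  1.284 -0.739  1.921  0.679]
[ 0.539 -0.057  0.169] err 2.846548119754703e-07 1.9670151629087763e-06 [-0.272  1.017  0.906  1.419 -0.808  1.937  0.047]
[ 0.523 -0.025  0.165] err 2.757989346522988e-07 1.7877830797336427e-06 [-0.407  1.097  1.086  1.495 -0.918  1.997 -0.653]
[0.543 0.015 0.171] err 6.223168593449536e-06 7.313153207956307e-05 [-0.442  1.078  1.052  1.46  -0.951  2.    -1.534]
[ 0.094 -0.284 -0.387] turn 0.0 rows 3.911335087694525
[-0.269 -0.325 -0.055] turn 1.0 rows 3.402188872349706
[-0.022 -0.076  0.067] turn 1.0 rows 0.8305724224742073
[ 0.031 -0.049  0.067] turn 1.0 rows 0.7106365791199659
[ 0.054 -0.099  0.011] turn 1.0 rows 0.9042530032772909
```

Call:
move_arm --pt "0.01 -0.03 -0.04 0 -1" --pt "0.025 -0.08 -0.11 0 -1" --pt "0.045 -0.135 -0.18 0 -1" --pt "0.06 -0.19 -0.255 0 -1" --pt "0.08 -0.24 -0.325 0 -1" --pt "0.09 -0.27 -0.37 0 -1" --pt "0.094 -0.284 -0.387 0 -1"

```text
t: 25.1
tcp_pos: [0.5996, 0.0999, 0.2422]
tool_rot: [0.325, 0.857, 0.145, -0.372]
wrist_force: [-0.0, -0.6, -3.1]
opening: 0.0651
grasp_force: 66.7
```

Call:
move_arm --pt "-0.02 -0.03 -0.005 0.08 -1" --pt "-0.06 -0.08 -0.015 0.22 -1" --pt "-0.11 -0.135 -0.022 0.38 -1" --pt "-0.16 -0.19 -0.03 0.55 -1" --pt "-0.21 -0.25 -0.04 0.72 -1" --pt "-0.25 -0.3 -0.05 0.9 -1" --pt "-0.265 -0.32 -0.055 1 -1" --pt "-0.269 -0.325 -0.055 1 -1"

```text
t: 25.9
tcp_pos: [0.5796, -0.055, 0.1744]
tool_rot: [0.629, 0.667, -0.01, -0.4]
wrist_force: [0.2, 0.0, -2.3]
opening: 0.0652
grasp_force: 66.7
```

```bash
cat > pr.py <<'E'
from emu import *
import sys
def pourplan(L,base):
    p,M=st(); c=json.load(open("cup.json")); mt,ut=np.array(c["mt"]),np.array(c["ut"]); jar=np.array([.598,-.035,.102])
    out=[]
    for phi,back,h,dphi in L:
        Mp=M@R.from_euler("z",phi-base,degrees=True).as_matrix(); a=Mp@ut; ah=a[:2]/np.linalg.norm(a[:2])
        m=np.array([jar[0]-back*ah[0],jar[1]-back*ah[1],.102+h+.037*np.linalg.norm(a[:2])]); out.append((m-Mp@mt,dphi)); print("tilt",np.degrees(np.arccos(a[2])),m)
    print("cup now",np.degrees(np.arccos((M@ut)[2])),"mouth",p+M@mt)
    plan(out,p,M)
E
python3 -c "
from pr import *
pourplan([(90,.02,.05,45),(135,.03,.022,45),(180,.03,.02,45)],45)"
```

```text
t25.90 q [-0.172  0.945  0.701  1.336 -0.722  1.905  0.681] p [ 0.58  -0.055  0.174] tilt 47.2 az 138.1 x [0.111 0.846 0.521] y [ 0.83   0.209 -0.517] F [ 0.241  0.024 -2.267] open 0.0652 g 66.7
tilt 62.61633170634549 [ 0.579 -0.04   0.185]
tilt 85.36959735032129 [ 0.569 -0.029  0.161]
tilt 94.28958909861123 [ 0.576 -0.015  0.159]
cup now 32.78400367159419 mouth [ 0.597 -0.034  0.211]
[-0.022 -0.077  0.062] turn 1.0 rows 0.8128316418272649
[ 0.031 -0.049  0.067] turn 1.0 rows 0.70996023265955
[ 0.054 -0.099  0.011] turn 1.0 rows 0.9043989624643003
```

Call:
move_arm --pt "-0.003 -0.01 0.01 0.15 -1" --pt "-0.007 -0.025 0.02 0.33 -1" --pt "-0.012 -0.04 0.035 0.5 -1" --pt "-0.016 -0.055 0.045 0.67 -1" --pt "-0.02 -0.068 0.055 0.84 -1" --pt "-0.022 -0.077 0.062 1 -1"

```text
t: 26.5
tcp_pos: [0.5398, -0.0551, 0.1699]
tool_rot: [0.836, 0.376, -0.162, -0.366]
wrist_force: [0.4, -0.6, -3.6]
opening: 0.0654
grasp_force: 66.8
```

Call:
move_arm --pt "0.004 -0.006 0.009 0.13 -1" --pt "0.008 -0.012 0.018 0.26 -1" --pt "0.012 -0.018 0.026 0.39 -1" --pt "0.016 -0.025 0.034 0.51 -1" --pt "0.02 -0.03 0.042 0.64 -1" --pt "0.024 -0.037 0.05 0.76 -1" --pt "0.028 -0.043 0.058 0.88 -1" --pt "0.031 -0.049 0.067 1 -1"

```text
t: 27.3
tcp_pos: [0.5237, -0.0237, 0.166]
tool_rot: [0.916, 0.029, -0.289, -0.276]
wrist_force: [0.5, 0.4, -2.6]
opening: 0.0651
grasp_force: 66.8
```

```bash
python3 -c "
from pr import *
pourplan([(180,.03,.02,45)],135)"
```

```text
t27.30 q [-0.416  1.029  1.042  1.541 -0.869  1.961 -0.676] p [ 0.524 -0.024  0.166] tilt 47.2 az 138.1 x [ 0.831  0.212 -0.514] y [-0.108 -0.846 -0.523] F [ 0.47   0.364 -2.56 ] open 0.0651 g 66.8
tilt 94.25628692980517 [ 0.576 -0.015  0.159]
cup now 85.2582565474114 mouth [ 0.569 -0.028  0.162]
[ 0.054 -0.093  0.012] turn 1.0 rows 0.8617630379328703
```

Call:
move_arm --pt "0.007 -0.012 0.002 0.13 -1" --pt "0.014 -0.024 0.003 0.26 -1" --pt "0.02 -0.036 0.005 0.39 -1" --pt "0.027 -0.048 0.006 0.52 -1" --pt "0.034 -0.06 0.008 0.65 -1" --pt "0.041 -0.072 0.009 0.78 -1" --pt "0.048 -0.084 0.011 0.9 -1" --pt "0.054 -0.093 0.012 1 -1"

```text
t: 28.1
tcp_pos: [0.5431, 0.0148, 0.1712]
tool_rot: [0.857, -0.324, -0.373, -0.145]
wrist_force: [0.4, 0.3, -0.9]
opening: 0.0654
grasp_force: 66.9
```

Call:
move_arm --pt "0 0 0 0 -1" --pt "0 0 0 0 -1" --pt "0 0 0 0 -1" --pt "0 0 0 0 -1" --pt "0 0 0 0 -1" --pt "0 0 0 0 -1"

```text
t: 28.7
tcp_pos: [0.543, 0.0127, 0.1714]
tool_rot: [0.857, -0.325, -0.373, -0.145]
wrist_force: [-0.1, -0.6, -0.8]
opening: 0.0653
grasp_force: 67.0
```

```bash
python3 - <<'E'
from h import *
st()
F=[]
for n in("top","scene"):
    im=env.get_image(n); f=im["frame"][:,:,::-1]
    c=(294,187) if n=="top" else (232,185); w=48; F.append(cv2.resize(f[c[1]-w:c[1]+w,c[0]-w:c[0]+w],(390,390),interpolation=cv2.INTER_CUBIC))
cv2.imwrite("pics/pour.png",np.hstack(F))
print(np.array([env.read_state()["wrist_force"] for _ in range(1)]))
E
```

```text
t28.70 q [-0.463  1.041  1.051  1.506 -0.925  1.987 -1.527] p [0.543 0.013 0.171] tilt 47.1 az 138.0 x [ 0.511 -0.449 -0.733] y [-0.665 -0.747 -0.006] F [-0.141 -0.612 -0.764] open 0.0653 g 67.0
[[ 0.102  0.8   -0.435]]
```

View pics/pour.png

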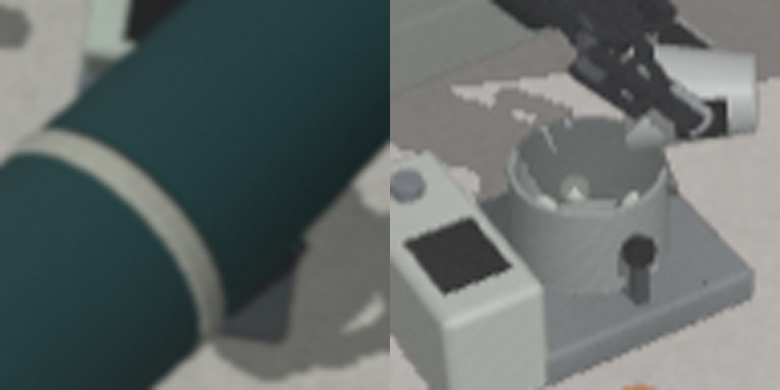

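Call:
move_arm --pt "0 0.015 0 0 -1" --pt "0 -0.015 0 0 -1" --pt "0 0.015 0 0 -1" --pt "0 0 0 0 -1" --pt "0 0 0 0 -1" --pt "0 0 0 0 -1"

```text
t: 29.4
tcp_pos: [0.5432, 0.013, 0.1715]
tool_rot: [0.857, -0.325, -0.373, -0.145]
wrist_force: [0.0, -0.3, -1.1]
opening: 0.0652
grasp_force: 67.0
```

```bash
python3 - <<'E'
from emu import *
W=[]
for i in range(14):
    im=env.get_image("scene"); W.append(env.read_state()["wrist_force"])
print(np.mean(W,0),np.std(W,0)/14**.5)
for r in env.look_for("ball1",im): print(r)
p,M=st(); M0=M@R.from_euler("z",-180,degrees=True).as_matrix(); q=np.clip(np.array(env.read_state()["q"]),lo2,hi2)
c=json.load(open("cup.json")); mt,ut=np.array(c["mt"]),np.array(c["ut"])
foot=mt-.085*ut; pan=np.array([.509,-.381,.079]); tp=pan-M0@foot; print("place tcp",tp,"up",M0@ut)
L=[(p+[-.05,.0,.08],0),((.46,-.03,.24),-45),((.46,-.1,.24),-45),((.47,-.2,.22),-45),((.47,-.3,.19),-45),(tp+[0,0,.035],0),(tp,0)]
Mt=M
for t,f in L:
    Mt=Mt@R.from_euler("z",f,degrees=True).as_matrix()
    for _ in range(8): q=row(q,(np.array(t),Mt),reg=.1)
    a,b=fk(q,TH); print(np.array(t),"err %.4f %.2f"%(np.linalg.norm(a-t),np.degrees(R.from_matrix(b.T@Mt).magnitude())),q)
plan(L,p,M)
E
```

```text
[-0.02  -0.094 -0.689] [0.095 0.083 0.104]
t30.15 q [-0.458  1.032  1.038  1.506 -0.918  1.979 -1.535] p [0.543 0.013 0.171] tilt 47.1 az 138.0 x [ 0.511 -0.449 -0.733] y [-0.665 -0.747 -0.006] F [-0.537  1.271 -0.504] open 0.0651 g 67.0
place tcp [ 0.516 -0.387  0.119] up [0.001 0.    1.   ]
[0.493 0.013 0.251] err 0.0000 0.00 [-0.481  0.879  1.047  1.567 -0.804  2.    -1.561]
[ 0.46 -0.03  0.24] err 0.0000 0.00 [-0.335  0.754  0.852  1.635 -0.652  1.873 -0.797]
[ 0.46 -0.1   0.24] err 0.0000 0.00 [-0.099  0.715  0.65   1.568 -0.517  1.846 -0.032]
[ 0.47 -0.2   0.22] err 0.0000 0.00 [ 0.181  0.774  0.448  1.42  -0.383  1.851  0.767]
[ 0.47 -0.3   0.19] err 0.0000 0.00 [ 0.433  0.868  0.252  1.255 -0.239  1.868  1.558]
[ 0.516 -0.387  0.154] err 0.0000 0.00 [ 0.523  1.082  0.256  0.913 -0.238  1.994  1.588]
[ 0.516 -0.387  0.119] err 0.0000 0.00 [ 0.524  1.119  0.252  0.92  -0.241  1.95   1.59 ]
[-0.21   0.082 -0.068] turn 0.0 rows 1.8867962264113205
[0.027 0.135 0.012] turn -1.0 rows 1.1058805032328087
[-0.037  0.148 -0.086] turn -1.0 rows 1.4000000000000001
[-0.17   0.162 -0.102] turn -1.0 rows 2.0493901531919203
[-0.251 -0.014 -0.071] turn -1.0 rows 2.0880613017821097
[-0.222 -0.087 -0.108] turn 0.0 rows 2.0904093645303035
[-0.064 -0.001  0.06 ] turn 0.0 rows 0.7000000000000002
```

Call:
move_arm --pt "-0.05 0.02 -0.02 0 -1" --pt "-0.12 0.05 -0.04 0 -1" --pt "-0.18 0.07 -0.06 0 -1" --pt "-0.21 0.082 -0.068 0 -1"

```text
t: 30.55
tcp_pos: [0.4927, 0.0125, 0.2531]
tool_rot: [0.857, -0.325, -0.372, -0.145]
wrist_force: [0.6, -0.5, 0.2]
opening: 0.0651
grasp_force: 66.9
```

Call:
move_arm --pt "0.027 0.135 0.012 -1 -1" --pt "0.027 0.135 0.012 -1 -1" --pt "0.027 0.135 0.012 -1 -1" --pt "0.027 0.135 0.012 -1 -1" --pt "0.027 0.135 0.012 -1 -1" --pt "0.027 0.135 0.012 -1 -1"

```text
t: 31.15
tcp_pos: [0.4602, -0.0301, 0.2397]
tool_rot: [0.916, 0.031, -0.288, -0.277]
wrist_force: [-0.3, -1.1, 0.7]
opening: 0.0655
grasp_force: 66.9
```

Call:
move_arm --pt "-0.037 0.148 -0.086 -1 -1" --pt "-0.037 0.148 -0.086 -1 -1" --pt "-0.037 0.148 -0.086 -1 -1" --pt "-0.037 0.148 -0.086 -1 -1" --pt "-0.037 0.148 -0.086 -1 -1" --pt "-0.037 0.148 -0.086 -1 -1"

```text
t: 31.75
tcp_pos: [0.4602, -0.1002, 0.2397]
tool_rot: [0.835, 0.379, -0.16, -0.366]
wrist_force: [-0.0, -0.4, -0.4]
opening: 0.0648
grasp_force: 66.9
```

Call:
move_arm --pt "-0.17 0.162 -0.1 -1 -1" --pt "-0.17 0.162 -0.1 -1 -1" --pt "-0.17 0.162 -0.1 -1 -1" --pt "-0.17 0.162 -0.1 -1 -1" --pt "-0.17 0.162 -0.1 -1 -1" --pt "-0.17 0.162 -0.1 -1 -1"

```text
t: 32.35
tcp_pos: [0.4698, -0.1998, 0.2188]
tool_rot: [0.626, 0.669, -0.007, -0.4]
wrist_force: [-0.3, -0.6, -0.2]
opening: 0.0653
grasp_force: 67.0
```

Call:
move_arm --pt "-0.25 -0.014 -0.07 -1 -1" --pt "-0.25 -0.014 -0.07 -1 -1" --pt "-0.25 -0.014 -0.07 -1 -1" --pt "-0.25 -0.014 -0.07 -1 -1" --pt "-0.25 -0.014 -0.07 -1 -1" --pt "-0.25 -0.014 -0.07 -1 -1" --pt "-0.25 -0.014 -0.07 -1 -1"

```text
t: 33.05
tcp_pos: [0.4695, -0.2992, 0.1885]
tool_rot: [0.325, 0.857, 0.145, -0.373]
wrist_force: [-0.6, -0.6, -0.4]
opening: 0.0649
grasp_force: 67.0
```

```bash
python3 - <<'E'
from emu import *
p,M=st(); c=json.load(open("cup.json")); mt,ut=np.array(c["mt"]),np.array(c["ut"])
print("up",M@ut); foot=mt-.085*ut; pan=np.array([.509,-.381,.079]); tp=pan-M@foot
plan([(tp+[0,0,.03],0),(tp,0)],p,M)
E
```

```text
t33.05 q [ 0.429  0.833  0.245  1.308 -0.232  1.849  1.557] p [ 0.469 -0.299  0.189] tilt 47.2 az 138.0 x [-0.511  0.448  0.733] y [0.665 0.747 0.007] F [-0.583 -0.6   -0.358] open 0.0649 g 67.0
up [ 0.001 -0.001  1.   ]
[-0.23  -0.088 -0.104] turn 0.0 rows 2.1334459615470025
[-0.055 -0.     0.051] turn 0.0 rows 0.6000000000000001
```

Call:
move_arm --pt "-0.05 -0.02 -0.025 0 -1" --pt "-0.12 -0.045 -0.055 0 -1" --pt "-0.18 -0.07 -0.08 0 -1" --pt "-0.22 -0.083 -0.1 0 -1" --pt "-0.23 -0.088 -0.104 0 -1" --pt "-0.23 -0.088 -0.104 0 -1"

```text
t: 33.65
tcp_pos: [0.5156, -0.3873, 0.1488]
tool_rot: [0.325, 0.857, 0.145, -0.373]
wrist_force: [0.9, 1.0, -0.5]
opening: 0.0651
grasp_force: 67.0
```

```bash
python3 - <<'E'
from emu import *
p,M=st(); c=json.load(open("cup.json")); mt,ut=np.array(c["mt"]),np.array(c["ut"])
foot=mt-.085*ut; print("foot",p+M@foot,"up",M@ut); pan=np.array([.509,-.381,.079]); plan([(pan-M@foot,0)],p,M)
im=env.get_image("scene"); f=im["frame"][:,:,::-1]
cv2.imwrite("pics/place.png",np.hstack([cv2.resize(f[y-45:y+45,x-45:x+45],(390,390),interpolation=cv2.INTER_CUBIC) for x,y in((190,120),(232,185))]))
E
```

```text
t33.65 q [ 0.52   1.047  0.246  0.98  -0.225  1.962  1.589] p [ 0.516 -0.387  0.149] tilt 47.2 az 138.0 x [-0.51   0.45   0.734] y [0.666 0.746 0.005] F [ 0.863  1.049 -0.541] open 0.0651 g 67.0
foot [ 0.509 -0.381  0.109] up [0.003 0.    1.   ]
[-0.054  0.     0.051] turn 0.0 rows 0.591914946375149
```

View pics/place.png

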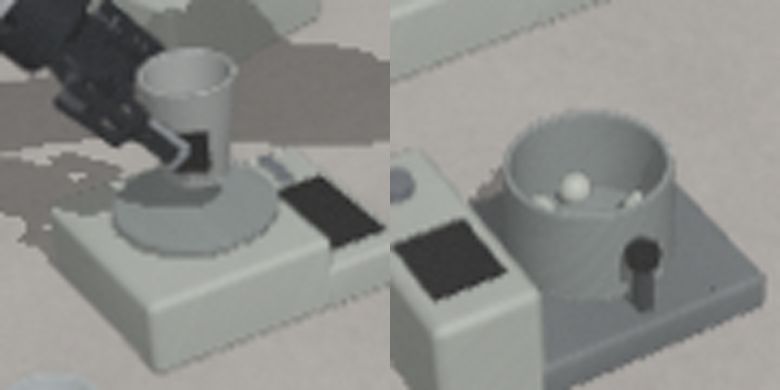

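Call:
move_arm --pt "-0.015 0 0.014 0 -1" --pt "-0.03 0 0.028 0 -1" --pt "-0.04 0 0.038 0 -1" --pt "-0.046 0 0.043 0 -1" --pt "-0.05 0 0.047 0 -1" --pt "-0.052 0 0.049 0 -1" --pt "-0.054 0 0.051 0 -1" --pt "-0.054 0 0.051 0 -1"

```text
t: 34.5
tcp_pos: [0.5158, -0.3869, 0.12]
tool_rot: [0.325, 0.857, 0.145, -0.373]
wrist_force: [-0.2, -0.0, -1.2]
opening: 0.0651
grasp_force: 67.0
```

```bash
python3 - <<'E'
from emu import *
p,M=st(); c=json.load(open("cup.json")); mt,ut=np.array(c["mt"]),np.array(c["ut"])
print("foot",p+M@(mt-.085*ut))
E
```

```text
t34.50 q [ 0.52   1.077  0.242  0.988 -0.228  1.924  1.592] p [ 0.516 -0.387  0.12 ] tilt 47.1 az 138.0 x [-0.511  0.449  0.733] y [0.665 0.747 0.006] F [-0.235 -0.047 -1.181] open 0.0651 g 67.0
foot [ 0.509 -0.381  0.08 ]
```

Call:
move_arm --pt "-0.0018 0 0.0017 0 -1" --pt "-0.0018 0 0.0017 0 -1" --pt "-0.0027 0 0.0025 0 -1" --pt "-0.0036 0 0.0034 0 -1" --pt "-0.0036 0 0.0034 0 -1"

```text
t: 35.0
tcp_pos: [0.5158, -0.3869, 0.1183]
tool_rot: [0.325, 0.857, 0.145, -0.373]
wrist_force: [-1.3, 0.7, 3.2]
opening: 0.065
grasp_force: 67.1
```

Call:
move_arm --pt "-0.0009 0 0.0008 0 -1" --pt "-0.0018 0 0.0017 0 -1" --pt "-0.0018 0 0.0017 0 -1"

```text
t: 35.3
tcp_pos: [0.5158, -0.3869, 0.1182]
tool_rot: [0.325, 0.857, 0.145, -0.373]
wrist_force: [-2.1, 2.8, 11.5]
opening: 0.0654
grasp_force: 67.5
```

Call:
move_arm --pt "0.0015 0 -0.0014 0 -1" --pt "0.0015 0 -0.0014 0 0.58" --pt "0.0015 0 -0.0014 0 0.64" --pt "0.0015 0 -0.0014 0 0.7" --pt "0.0015 0 -0.0014 0 0.8" --pt "0.0015 0 -0.0014 0 1" --pt "0.0015 0 -0.0014 0 1" --pt "0.0015 0 -0.0014 0 1"

```text
t: 36.1
tcp_pos: [0.5158, -0.3869, 0.1178]
tool_rot: [0.325, 0.857, 0.145, -0.373]
wrist_force: [-0.8, -0.3, -0.2]
opening: 0.0853
grasp_force: 0.0
```

```bash
python3 - <<'E'
from h import *
st()
im=env.get_image("scene"); f=im["frame"][:,:,::-1]
cv2.imwrite("pics/rel.png",cv2.resize(f[75:165,145:235],(500,500),interpolation=cv2.INTER_CUBIC))
E
```

```text
t36.10 q [ 0.52   1.079  0.242  0.988 -0.228  1.921  1.592] p [ 0.516 -0.387  0.118] tilt 47.1 az 138.0 x [-0.511  0.449  0.733] y [0.665 0.747 0.006] F [-0.801 -0.348 -0.168] open 0.0853 g 0.0
```

View pics/rel.png

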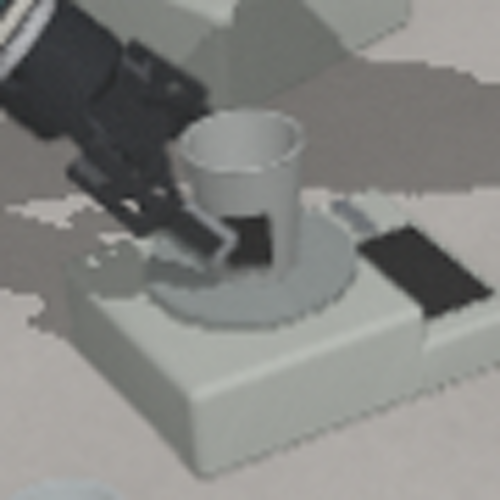

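```bash
python3 - <<'E'
from emu import *
q0=np.clip(np.array(env.read_state()["q"]),lo2,hi2); p,M=fk(q0,TH)
for n in(.02,.04,.06,.08,.1):
    q=q0
    for _ in range(6): q=row(q,(p-n*M[:,2],M),reg=.1)
    a,b=fk(q,TH); print(n,M.T@(a-p),np.degrees(R.from_matrix(b.T@M).as_rotvec()),q)
# horizontal retreat
for n in(.04,.08,.1,.12):
    h=np.array([-M[0,2],-M[1,2],0]); h/=np.linalg.norm(h); q=q0
    for _ in range(6): q=row(q,(p+n*h+[0,0,.01],M),reg=.1)
    a,b=fk(q,TH); print("h",n,a-p,np.linalg.norm((a-p)[:2]),np.degrees(R.from_matrix(b.T@M).as_rotvec()),q, M.T@(n*h+[0,0,.01])/.4)
E
```

```text
0.02 [ 0.   -0.   -0.02] [0. 0. 0.] [ 0.529  1.096  0.243  0.92  -0.231  1.971  1.586]
0.04 [ 0.002 -0.    -0.033] [0.004 0.079 0.001] [ 0.551  1.1    0.202  0.877 -0.206  2.     1.564]
0.06 [ 0.006 -0.001 -0.037] [0.016 0.267 0.002] [ 0.581  1.087  0.129  0.878 -0.159  2.     1.533]
0.08 [ 0.01  -0.001 -0.04 ] [0.033 0.463 0.002] [ 0.599  1.076  0.088  0.881 -0.133  2.     1.516]
0.1 [ 0.014 -0.002 -0.042] [0.041 0.56  0.002] [ 0.604  1.067  0.075  0.888 -0.124  2.     1.511]
h 0.04 [ 0.024 -0.022  0.006] 0.032194570080230245 [0.005 0.098 0.001] [ 0.558  1.139  0.195  0.837 -0.206  2.     1.56 ] [-0.05 -0.   -0.09]
h 0.08 [ 0.03  -0.029 -0.006] 0.04232553135564499 [0.031 0.461 0.002] [ 0.599  1.167  0.101  0.791 -0.145  2.     1.522] [-0.118 -0.001 -0.164]
h 0.1 [ 0.033 -0.032 -0.012] 0.04587380294689911 [0.037 0.558 0.002] [ 0.604  1.181  0.093  0.775 -0.14   2.     1.519] [-0.152 -0.001 -0.2  ]
h 0.12 [ 0.034 -0.034 -0.018] 0.04835074522193468 [0.036 0.557 0.002] [ 0.605  1.194  0.095  0.762 -0.142  2.     1.52 ] [-0.186 -0.001 -0.237]
```

```bash
python3 - <<'E'
from emu import *
q=np.clip(np.array(env.read_state()["q"]),lo2,hi2); p,M=fk(q,TH)
# cup rim circle & foot points in tool frame for clearance
th=np.linspace(0,2*np.pi,40); rim=np.c_[.509+.037*np.cos(th),-.381+.037*np.sin(th),np.full(40,.163)]
def rep(q):
    a,b=fk(q,TH); r=(rim-a)@b; inx=np.abs(r[:,0])<.045; print("tcp",a,"rot",np.degrees(R.from_matrix(M.T@b).as_rotvec()),"palm gap",-.056-0+0-( r[inx,2].min() if inx.any() else 0),"rim y",r[:,1].min(),r[:,1].max(),"x",r[:,0].min(),r[:,0].max(),q[[1,5]])
rep(q)
for k in range(2): q=row(q,(p-.02*M[:,2],M),reg=.1)
rep(q); p1,M1=fk(q,TH)
for k in range(10): q=row(q,(p1+min(.025*(k+1),.16)*M[:,0],M),reg=.1); rep(q)
E
```

```text
tcp [ 0.504 -0.377  0.125] rot [0. 0. 0.] palm gap 0.0017615819343497555 rim y -0.03590509918321896 0.038033557360731815 x -0.0012294006125469594 0.049068983735316 [1.079 1.921]
tcp [ 0.514 -0.387  0.138] rot [-0.    -0.006 -0.   ] palm gap -0.017540817007632076 rim y -0.03584509385979064 0.038093561115103425 x -0.001803706737225328 0.04850067860747649 [1.094 1.969]
tcp [ 0.504 -0.378  0.156] rot [-0.     0.023  0.001] palm gap -0.020041794834836875 rim y -0.03605277644735641 0.03788588092247684 x -0.024121625365012674 0.02615526477446004 [1.047 1.962]
tcp [ 0.492 -0.367  0.175] rot [-0.     0.025  0.001] palm gap -0.026998822323533702 rim y -0.036074872904575665 0.03786378365247062 x -0.04890975406966291 0.0013646229505804757 [0.993 1.952]
tcp [ 0.479 -0.355  0.193] rot [-0.001  0.023  0.   ] palm gap -0.05454873050123237 rim y -0.03604537621064218 0.03789327844784766 x -0.07415467022660722 -0.023878015037250254 [0.94  1.944]
tcp [ 0.465 -0.344  0.211] rot [-0.001  0.02   0.   ] palm gap -0.056 rim y -0.036009033331307366 0.03792961936678162 x -0.09943277269866811 -0.049153300263321
[... 352 characters left out ...]
 [0.788 1.936]
tcp [ 0.433 -0.316  0.255] rot [-0.     0.007 -0.   ] palm gap -0.056 rim y -0.035888297387710495 0.03805035560343759 x -0.16092468258232773 -0.11063301940264701 [0.765 1.935]
tcp [ 0.432 -0.315  0.255] rot [-0.     0.001  0.   ] palm gap -0.056 rim y -0.03585455331345777 0.038084103124313734 x -0.16169496484887763 -0.11139773379258425 [0.763 1.934]
tcp [ 0.432 -0.315  0.255] rot [-0.  0.  0.] palm gap -0.056 rim y -0.03584686074526888 0.03809179580086753 x -0.16178416715992006 -0.11148596630164026 [0.763 1.933]
tcp [ 0.432 -0.315  0.255] rot [-0.  0.  0.] palm gap -0.056 rim y -0.035845495112788756 0.038093161432280226 x -0.16179707693235645 -0.11149872142830218 [0.763 1.933]
```

Call:
move_arm --pt "0 0 -0.02 0 1" --pt "0 0 -0.035 0 1" --pt "0 0 -0.05 0 1" --pt "0 0 -0.05 0 1"

```text
t: 36.55
tcp_pos: [0.5271, -0.3973, 0.132]
tool_rot: [0.325, 0.857, 0.144, -0.372]
wrist_force: [-0.1, -0.7, 0.1]
opening: 0.0854
grasp_force: 0.0
```

```bash
python3 - <<'E'
from h import *
st()
E
```

```text
t36.55 q [ 0.533  1.096  0.234  0.917 -0.225  1.971  1.582] p [ 0.527 -0.397  0.132] tilt 47.0 az 138.0 x [-0.512  0.45   0.732] y [0.665 0.747 0.006] F [-0.127 -0.736  0.109] open 0.0854 g 0.0
```

Call:
move_arm --pt "0.04 0 0 0 1" --pt "0.08 0 0 0 1" --pt "0.13 0 0 0 1" --pt "0.18 0 0 0 1" --pt "0.24 0 0 0 1" --pt "0.3 0 0 0 1" --pt "0.36 0 0 0 1" --pt "0.42 0 0 0 1"

```text
t: 37.35
tcp_pos: [0.4402, -0.3207, 0.2552]
tool_rot: [0.325, 0.857, 0.145, -0.373]
wrist_force: [0.8, 0.1, 1.0]
opening: 0.0851
grasp_force: 0.0
```

Call:
move_arm --pt "0.1 0 -0.05 0 1" --pt "0.2 0 -0.05 0 1" --pt "0.25 0 -0.05 0 1" --pt "0.25 0 -0.05 0 1"

```text
t: 37.75
tcp_pos: [0.3997, -0.285, 0.3427]
tool_rot: [0.325, 0.858, 0.144, -0.371]
wrist_force: [0.2, -0.2, -1.0]
opening: 0.0855
grasp_force: 0.0
```

```bash
python3 - <<'E'
from h import *
st()
im=env.get_image("scene"); f=im["frame"][:,:,::-1]; cv2.imwrite("pics/end.png",cv2.resize(f[60:300,110:430],(800,600),interpolation=cv2.INTER_CUBIC))
C=cloud(im).reshape(-1,3); J=C[(np.hypot(C[:,0]-.509,C[:,1]+.381)<.06)&(C[:,2]>.155)&(C[:,2]<.17)]; print(len(J),cv2.minEnclosingCircle(J[:,:2].astype(np.float32)) if len(J) else 0)
E
```

```text
t37.75 q [ 0.663  0.558 -0.081  1.391 -0.078  2.003  1.42 ] p [ 0.4   -0.285  0.343] tilt 46.8 az 138.0 x [-0.514  0.451  0.729] y [0.665 0.747 0.006] F [ 0.154 -0.17  -0.96 ] open 0.0855 g 0.0
121 ((0.5114748477935791, -0.37965789437294006), 0.040731098502874374)
```

View pics/end.png

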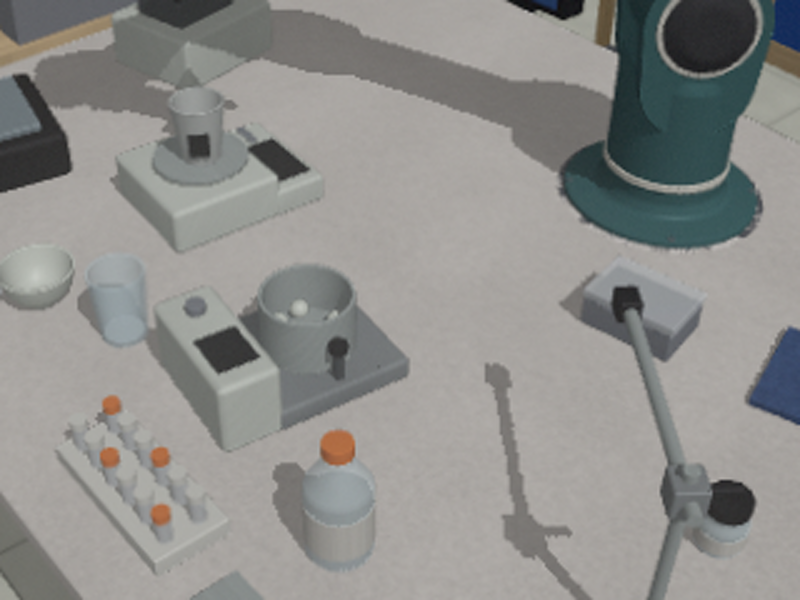

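```bash
python3 -c "
from bench import env
print(env.close_job())"
```

```text
the job is handed in; nothing more can be done
None
```

I poured the balls into the grinding jar and stood the empty cup upright within a few mm of the pan centre. I released it and handed in at about 38 s. All seven balls in the jar is inferred: the wrist force matched the cup's own 70 g and no loose balls showed, but I didn't count them in the jar. The other things stand where they were in the last picture, and the judging result was not shown.

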